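# Stand the plated dish on edge in the drying rack

### The job

Lift the closed petri dish off the turntable, lean it on the two pins of the sloping stand and let go of it there. Then take it again by its edge and lower it gently, standing on edge, into the one empty holder of the rack of three, until it sits fully down between the holder's walls. Leave the other dishes and everything else on the bench where they are.

Things in the scene. Friction and masses are not known exactly. Their poses are not given: they have to be found in the camera images.
- dish: the closed petri dish to be moved: a plain round rigid disc 58 mm in diameter and 15 mm thick, translucent white with a beige agar band, 45 g; it starts flat on the turntable's plate. Origin at the centre of its underside, z is the disc's axis (up at the start)
- dish_center (a point): the middle of that dish, 7.5 mm above its underside along its axis
- turntable: small grey plating turntable (fixed, does not need turning): base 84 mm across and 13 mm high, a thin neck, and an aluminium plate 44 mm across whose top is 40 mm above the bench; the dish overhangs the plate by 7 mm all round. Origin on the bench under its centre
- stand: sloping stand (fixed): grey foot 110 x 70 x 8 mm, steel plate 44 mm wide, 43 mm long up its 45 degree slope, outward normal (-0.707, 0, 0.707) in the stand's axes; y level along the plate. Two pins 6 mm thick, 32 mm apart along y, stand 12 mm out of the plate, about square to it, near its lower edge. Origin on the bench under the foot's centre
- stand_seat (a point): where the dish's middle is when its flat face lies on the stand's plate and its rim rests on both pins: 2 mm along x, 65 mm above the stand's origin; the pins' axes are 28 mm down the slope from it. The top 21 mm of the dish then sticks out past the plate's upper edge, free in front and behind
- holder: the empty one of three equal holders, 60 mm apart in a row on a fixed 200 x 94 x 6 mm base plate; the others hold dishes. Two upright steel walls 44 mm long, 18 mm gap between, flared lips at the top (36 mm above its origin), two low crossbars to carry the rim. Origin midway between the walls on the base plate, 6 mm above the bench; x along the walls, y across them
- holder_seat (a point): where the dish's middle is when it stands fully down on the empty holder's crossbars, on edge, its axis along the holder's y (36 mm above the holder's origin)
- dish_b_center (a point): middle of one of the two 58 mm dishes already standing on edge in the rack, loose; leave it
- dish_c_center (a point): middle of the other dish already standing in the rack, loose; leave it
- jar: small loose glass jar, 44 mm across, 55 mm high, origin at the centre of its underside; leave it
- bottle: loose amber bottle, 56 mm across, 100 mm high, origin at the centre of its underside; leave it
- stack: loose stack of four larger dishes, 90 mm across, 60 mm high, origin at the centre of its underside; leave it
- marker: loose marker pen lying down, 130 mm long, 16 mm thick, along its x, origin under its middle; leave it
- beaker: loose white beaker, 70 mm across, 70 mm high, origin at the centre of its underside; leave it
Things that resemble listed ones, but are neither listed nor needed, are in the scene too. Leave any blue, orange or red look-alike of the dish alone.

How it is judged:
By the outcome, as a careful person would: the job done as asked, in the order asked, and still so for the second after the job is handed in, with the robot touching nothing.
It also fails if it takes over 54 s, if anything falls off the work surface, if the arm or the gripper's body presses on something with over 40 N, if the wrist force passes 120 N, or if a joint passes its speed limit or range.

### The arm

A 6-joint arm with a two-finger parallel gripper is mounted at the origin on the work surface. World frame = base frame: x ahead of the robot, y to its left, z up, the work surface at z = 0. Lengths are in mm, angles in rad, forces in N, time in s.
With the tool pointing down it reaches from about 250 to 775 mm from the base axis. Payload 4 kg.
Tool frame: the origin (TCP) lies midway between the tips of the shut fingers; the grasp point (between the pads) lies 19 mm behind it; z points along the fingers, y is the direction in which the jaws open and shut (so a half turn about z gives the same grasp; the last joint's range is limited). The gripper opens to 85 mm and grips with 20 to 120 N. Pads are 22 mm wide; open, the fingers measure 114 mm over their backs; the gripper's body (76 mm by 85 mm) begins 54 mm behind the grasp point. The pads swing forward as they close: fully open they stand 13 mm farther back than shut.
Start: joints at [1.109, 0.087, 1.371, -0, 1.684, -0.103], TCP at [193.143, 514.989, 231.341] pointing down, gripper open.
Joint ranges: [-3.1, 3.1], [-0.76, 2.03], [0.27, 2.55], [-1.08, 4.22], [0.17, 2.65], [-2.57, 2.57]. Speed limits (rad/s): [2.79, 2.79, 3.14, 3.14, 3.14, 3.14].

### API

Orientations are given as a rotation vector (axis times angle).
In Python, from cell import sense, viewer, job gives the robot as it stands.
- The arm moves only by the tool step_arm, never from a script. Its argument "plan" is a list of rows, each an object with "claw": the closure, from 0 (fully open) to 1 (shut); "linear": the shift along the tool's x, y, z in cm, a list of three; "delta_rot": the turn, a rotation vector about the tool's x, y, z in rad, a list of three. In form: [{"claw": claw, "linear": [x, y, z], "delta_rot": [ax, ay, az]}, ...]. A call has 1 to 5 rows; each row is the pose to reach, as a shift and turn from the pose measured when the call began, along the tool's axes at that moment; what a row does not reach only later rows make up. A row lasts 1/8 s, in which the tool goes at most 62.5 mm and 10.7 degrees, less where a joint would pass 70% of its speed; a pose out of reach is approached as far as the arm can. A call with a gripper value outside its range is refused whole. The fingers move at their own pace and stop on an object; "newtons" is the grip in N (left out, the last holds). Time passes only in rows, so rows that repeat a pose let the fingers close. It gives the time, the measured TCP pose, the force and the opening at its end, in the units of the state.
- sense(): the state, without advancing time (a new reading comes with each control period).
- viewer.grab_frame(name): name is "scene" or "top"; returns the picture (420x560x3 uint8, red, green, blue); there is no depth.
- viewer.camera_params(name): a dict with "fx", "fy", "cx", "cy" (pixels), "k1" (the pictures are not rectified: a ray, as slopes to the right and down, at radius r is drawn at 1 + k1 r^2 times it, then the intrinsics apply), "xyz" and "rotation" of the camera in the world. Camera axes: x right, y up, looking along -z (the intrinsics and any distortion apply to the point x, -y, -z); pixel columns grow to the right and rows downward; lengths in mm; the calibration is good to about 2 mm. A picture is of the moment at which its call begins. camera_params takes no time and is no camera call.
- job.job_done(): hands the job in, once; it reports no verdict.
The state is a dict: "time": time; "qpos": joint angles; "joint_vel": joint speeds; "joint_efforts": joint torques, N m; "tcp_pos": TCP position; "eef_rot": TCP orientation; "wrist_force": force on the tool from outside, world axes, zero at the start; "ft_torque": the same for the moment, N m; "opening": finger opening in mm.
Only numpy, scipy, OpenCV 4.12 (cv2) and the standard library are available. Lean on these libraries where they do the work, as an engineer would, in place of code of your own. Each camera call takes 0.05 s, during which the arm holds its last target.

## Working session

There is one attempt and no reset: what is moved stays moved. The work goes in short steps, Python scripts to look and compute and a tool call to move; the robot and the scene stay as the last step left them, time stands still between calls to the robot, and variables do not carry over. Pictures are saved under pics/ and viewed, and the job is handed in when it is done.

Besides the shell and the picture viewer there is one more tool, called after ">>>" by a JSON object that holds its "op" and its "data", one argument or row to a line. step_arm: Moves the arm, as the interface text tells. Its arguments: {"type":"object","properties":{"plan":{"type":"array","items":{"type":"object","properties":{"claw":{"type":"number"},"linear":{"type":"array","items":{"type":"number"}},"delta_rot":{"type":"array","items":{"type":"number"}}}}},"newtons":{"type":"number"}},"required":["plan"]}

```bash
mkdir -p pics; ls
python3 - <<'E'
from cell import sense, viewer, job
import cv2
for n in("scene","top"):
    im=viewer.grab_frame(n); cv2.imwrite(f"pics/{n}0.png",im[:,:,::-1]); print(n,viewer.camera_params(n))
print(sense())
E
```

```text
pics
scene {'fx': 474.3509695035632, 'fy': 474.3509695035632, 'cx': 281.3531300039234, 'cy': 210.47026315749432, 'k1': -0.013453271372071599, 'xyz': array([1218.76665342,  595.26843712,  818.67829002]), 'rotation': array([0.42751168, 1.00232668, 2.09210421])}
top {'fx': 403.8667979712386, 'fy': 403.8667979712386, 'cx': 283.6041057084427, 'cy': 209.11990638766005, 'k1': -0.0015019701917801322, 'xyz': array([ 458.73422477,    8.86497382, 1177.50243188]), 'rotation': array([ 0.05902278, -0.04932586, -1.58977396])}
{'time': 0.1, 'qpos': array([ 1.10894259e+00,  8.79376110e-02,  1.37212968e+00,  1.40488189e-05,
        1.68360231e+00, -1.03082697e-01]), 'joint_vel': array([-0.0009186 , -0.00084156, -0.00308775, -0.00154427,  0.00199829,
       -0.00124707]), 'joint_efforts': array([ 3.24288107e-03, -3.53014576e+01, -3.14219999e+01, -2.72871466e-05,
        7.86684308e-03, -1.89585973e-05]), 'tcp_pos': array([192.90685513, 514.57772086, 230.2118117 ]), 'eef_rot': array([-0.56043025, -3.09059724,  0.00312647]), 'wrist_force': array([ 0.96010015, -0.65991634, -0.79331896]), 'ft_torque': array([-0.01089009, -0.00697372, -0.01049268]), 'opening': 85.17571775049876}
```

View pics/scene0.png

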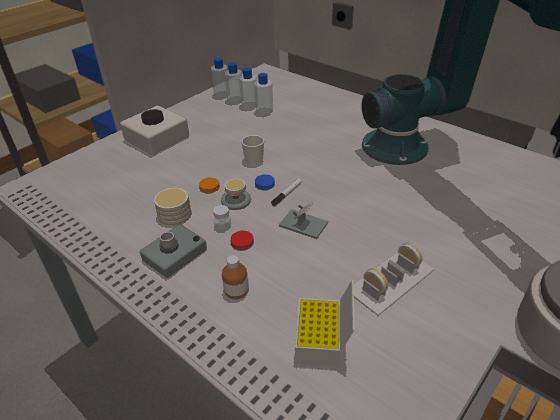

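View pics/top0.png

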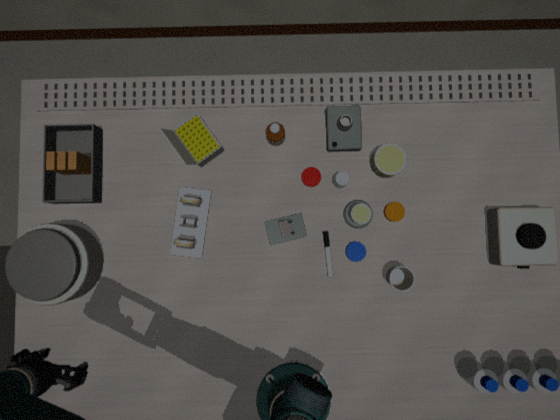

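```bash
cat > h.py <<'E'
import numpy as np, cv2, json
from cell import sense, viewer, job
from scipy.spatial.transform import Rotation as R
P={n:viewer.camera_params(n) for n in("scene","top")}
def ray(n,u,v):
    p=P[n]; a=np.array([(u-p['cx'])/p['fx'],(v-p['cy'])/p['fy']]); s=a.copy()
    for _ in range(10): s=a/(1+p['k1']*(s@s))
    return p['xyz'], R.from_rotvec(p['rotation']).apply([s[0],-s[1],-1])
def onz(n,u,v,z):
    o,d=ray(n,u,v); return o+d*(z-o[2])/d[2]
def tri(u1,v1,u2,v2):  # scene, top
    o1,d1=ray("scene",u1,v1);o2,d2=ray("top",u2,v2)
    d1=d1/np.linalg.norm(d1);d2=d2/np.linalg.norm(d2)
    t=np.linalg.lstsq(np.c_[d1,-d2],o2-o1,rcond=None)[0]
    a=o1+d1*t[0];b=o2+d2*t[1]; return (a+b)/2,np.linalg.norm(a-b)
def proj(n,X):
    p=P[n]; X=np.atleast_2d(X); c=R.from_rotvec(p['rotation']).inv().apply(X-p['xyz'])
    s=np.c_[c[:,0],-c[:,1]]/(-c[:,2:3]); s=s*(1+p['k1']*(s**2).sum(1,keepdims=True))
    return s*[p['fx'],p['fy']]+[p['cx'],p['cy']]
def crop(im,u0,v0,w,h,k,name):
    c=cv2.resize(im[v0:v0+h,u0:u0+w],None,fx=k,fy=k,interpolation=cv2.INTER_CUBIC)
    c=cv2.convertScaleAbs(c,alpha=1.5)
    for i in range(0,w,10): cv2.putText(c,str(u0+i),(i*k,10),0,.35,(0,255,255),1); cv2.line(c,(i*k,12),(i*k,18),(0,255,255),1)
    for j in range(0,h,10): cv2.putText(c,str(v0+j),(0,j*k+4),0,.35,(0,255,0),1); 
    cv2.imwrite("pics/"+name,c)
E
python3 - <<'E'
from h import *
s=cv2.imread("pics/scene0.png");t=cv2.imread("pics/top0.png")
crop(t,255,190,120,80,6,"t_a.png")
crop(t,160,180,60,80,7,"t_b.png")
crop(s,210,170,130,80,6,"s_a.png")
crop(s,345,235,95,75,8,"s_b.png")
E
```

```text
(no output)
```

View pics/t_a.png

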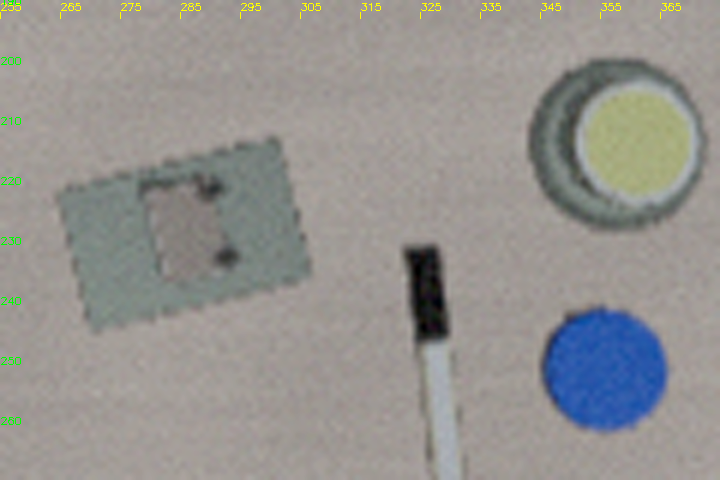

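View pics/t_b.png

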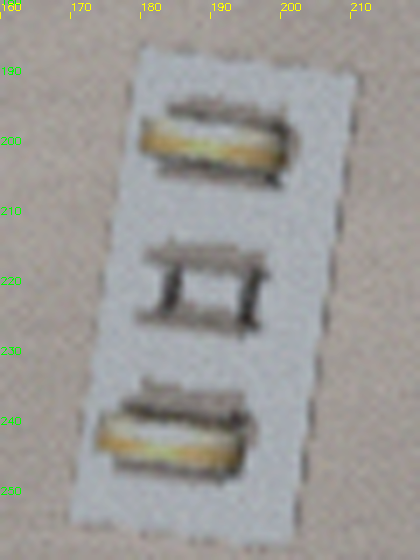

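View pics/s_a.png

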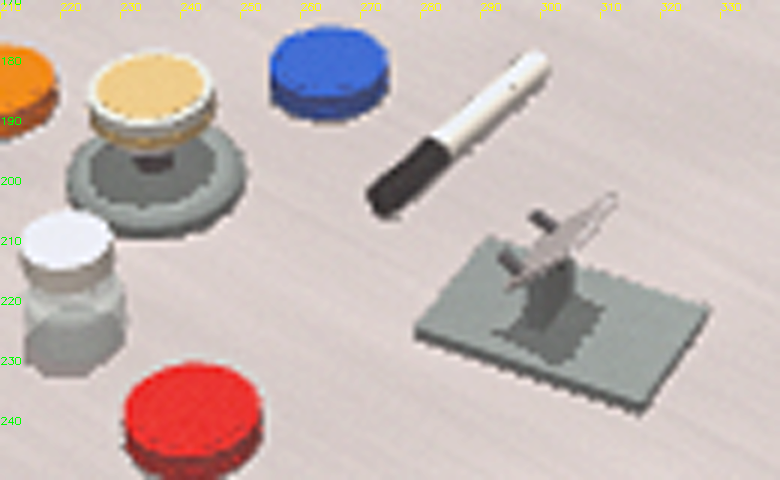

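View pics/s_b.png

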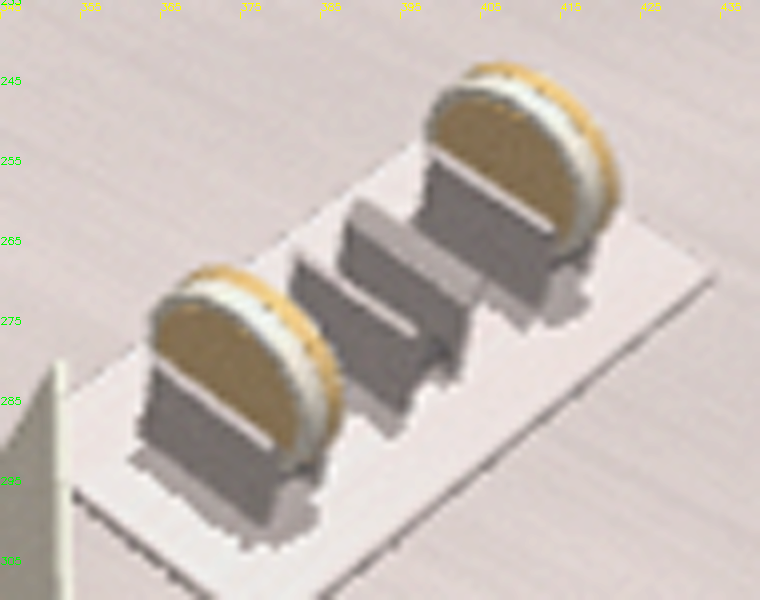

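```bash
cat > fit.py <<'E'
from h import *
from scipy.optimize import least_squares
def fr(u0,v0,k,L): return np.array([(u0+(a+.5)/k-.5, v0+(b+.5)/k-.5) for a,b in L])
def fitrect(obs,lx,ly,z,x0):
    C=np.array([(sx*lx/2,sy*ly/2,z) for sx,sy in((1,1),(1,-1),(-1,-1),(-1,1))])
    def res(p):
        X=C.copy();c,s=np.cos(p[2]),np.sin(p[2]);X[:,:2]=C[:,:2]@np.array([[c,s],[-s,c]])+p[:2]
        return np.concatenate([((proj(n,X)-o)[~np.isnan(o[:,0])]).ravel() for n,o in obs])
    r=least_squares(res,x0); return r.x, res(r.x)
if __name__=="__main__":
    n=np.nan
    # corner order: (+x+y),(+x-y),(-x-y),(-x+y); stand x ~ world +y (image left), stand y ~ world -x (image down)
    st_t=fr(255,190,6,[(95,330),(57,190),(277,138),(310,273)])
    st_s=fr(210,170,6,[(710,310),(642,403),(415,325),(490,235)])
    # scene: which corner? decide by projection
    for z in (8,):
        print([onz("top",*q,z).round(1) for q in st_t]); print([onz("scene",*q,z).round(1) for q in st_s])
    rk_t=fr(160,180,7,[(140,47),(355,72),(293,543),(72,520)])
    print([onz("top",*q,6).round(1) for q in rk_t])
    print("rack scene right", onz("scene",*fr(345,235,8,[(715,272)])[0],6),onz("scene",*fr(345,235,8,[(418,143)])[0],6))
    print("dish top",onz("top",*fr(255,190,6,[(639,143)])[0],55),"scene",onz("scene",*fr(210,170,6,[(152,89)])[0],55))
    print("tt base",onz("top",*fr(255,190,6,[(618,143.5)])[0],11),"scene",onz("scene",*fr(210,170,6,[(156,176)])[0],13))
    # pins tops etc
    print("walls", [onz("top",*q,42).round(1) for q in fr(160,180,7,[(165,246),(260,265),(138,316),(260,328)])])
E
python3 fit.py
```

```text
[array([437.6,  55.3,   8. ]), array([505.3,  72.5,   8. ]), array([528.3, -34.2,   8. ]), array([462.9, -48.7,   8. ])]
[array([442.8,  59.8,   8. ]), array([508.8,  73.2,   8. ]), array([531.3, -33.2,   8. ]), array([463.5, -47.5,   8. ])]
[array([612.5, 318.2,   6. ]), array([600.2, 228.3,   6. ]), array([405.2, 255.3,   6. ]), array([416.4, 346.7,   6. ])]
rack scene right [421.38655239 349.47022772   6.        ] [429.04561676 255.93165728   6.        ]
dish top [ 519.88111377 -200.13438745   55.        ] scene [ 523.50125268 -196.75522144   55.        ]
tt base [ 522.23724507 -198.21921286   11.        ] scene [ 532.09613808 -190.69293964   13.        ]
walls [array([526.9, 298.7,  42. ]), array([518.4, 260.4,  42. ]), array([498.9, 309.7,  42. ]), array([493.1, 260.5,  42. ])]
```

```bash
cat > f2.py <<'E'
from fit import *
n=np.nan
st_t=fr(255,190,6,[(95,330),(57,190),(277,138),(310,273)])
st_s=fr(210,170,6,[(710,310),(642,403),(415,325),(490,235)])
for o in ([("top",st_t)],[("scene",st_s)],[("top",st_t),("scene",st_s)]):
    x,r=fitrect(o,110,70,8,[484,10,1.7]); print("stand",x.round(3),r.round(1))
# rack: x ~ world +y(left), y ~ world -x ; corners (+x+y)=x low,y high
rk_t=fr(160,180,7,[(72,520),(140,47),(355,72),(293,543)])
rk_s=fr(345,235,8,[(715,272),(n,n),(n,n),(418,143)])
for o in ([("top",rk_t)],[("scene",rk_s)],[("top",rk_t),("scene",rk_s)]):
    x,r=fitrect(o,94,200,6,[508,287,1.7]); print("rack",x.round(3),r.round(1))
    if len(o)==2 or o[0][0]=="top":
        c,s=np.cos(x[2]),np.sin(x[2])
        W=np.array([[a,b,42] for a in(-22,22) for b in(-9,9)],float);Z=W.copy();Z[:,:2]=W[:,:2]@np.array([[c,s],[-s,c]])+x[:2]
        print((proj("top",Z)-[160,180])*7,(proj("scene",Z)-[345,235])*8)
E
python3 f2.py
```

```text
stand [483.534  11.237   1.799] [-0.5  0.2 -0.1  0.   0.1 -0.6  0.6  0.4]
stand [486.504  13.012   1.773] [ 0.4 -0.3 -0.   0.3 -0.3  0.  -0.1 -0.1]
stand [484.625  11.781   1.787] [-0.9 -0.4 -0.2 -0.6  0.  -0.8  0.3  0.2  0.4 -1.1  0.4 -0.4 -0.2 -0.3
 -0.3 -0.5]
rack [508.619 287.123   1.432] [-0.3  0.1 -0.6 -0.6  0.5 -0.3  0.3  0.7]
[[247.9498866  271.98202356]
 [241.97045385 316.39404037]
 [139.87029827 259.0327763 ]
 [133.77957987 303.40417313]] [[301.26290934 226.17254605]
 [342.065754   195.18007419]
 [426.71390488 310.92098209]
 [467.43589342 278.44462227]]
rack [524.882 310.809   1.652] [ 0.  0. -0. -0.]
rack [512.829 287.375   1.442] [-0.1 -1.1 -1.  -1.9  0.1 -2.   0.6 -0.8 -0.7 -0.9  3.6 -5.2]
[[247.12817199 260.97961087]
 [241.59315671 305.41893751]
 [138.93473434 249.12588128]
 [133.28764618 293.52687009]] [[293.85549201 235.49155714]
 [334.32019617 204.01000641]
 [420.45440632 319.88106169]
 [460.79900618 286.90164247]]
```

```bash
cat > mv.py <<'E'
from h import *
def go(pos,Rm,quiet=False):
    s=sense(); R0=R.from_rotvec(s['eef_rot']); d=R0.inv().apply(np.array(pos)-s['tcp_pos'])/10
    rv=(R0.inv()*R.from_matrix(Rm)).as_rotvec()
    # half-turn alternative about tool z
    rv2=(R0.inv()*R.from_matrix(Rm@np.diag([-1,-1,1]))).as_rotvec()
    print("t",s['time'],"tcp",s['tcp_pos'].round(1),"q",s['qpos'].round(3),"F",s['wrist_force'].round(1),"open",round(s['opening'],1))
    print("lin",d.round(2),"rot",rv.round(3),"|",np.linalg.norm(rv).round(2)," ALT rot",rv2.round(3),"|",np.linalg.norm(rv2).round(2), "rows",max(np.linalg.norm(d)/6.25,np.linalg.norm(rv)/.187).round(1))
def frame(z,y):
    z=np.array(z,float);z/=np.linalg.norm(z);y=np.array(y,float);y-=z*(y@z);y/=np.linalg.norm(y)
    return np.c_[np.cross(y,z),y,z]
E
python3 - <<'E'
from mv import *
print(R.from_rotvec(sense()['eef_rot']).as_matrix().round(3))
go([521.5,-198.5,140],frame([0,0,-1],[1,0,0]))
E
```

```text
[[-0.936  0.351 -0.001]
 [ 0.351  0.936 -0.002]
 [ 0.    -0.002 -1.   ]]
t 0.1 tcp [192.9 514.6 230.2] q [ 1.109  0.088  1.372  0.     1.684 -0.103] F [ 1.  -0.7 -0.8] open 85.2
lin [-55.81 -55.21   9.12] rot [-2.000e-03  1.000e-03  1.212e+00] | 1.21  ALT rot [-1.00e-03 -2.00e-03 -1.93e+00] | 1.93 rows 12.6
```

>>> {"op": "step_arm", "data": {
  "plan": [
    {"claw":0,"linear":[-55.8,-55.2,5],"delta_rot":[0,0,1.212]},
    {"claw":0,"linear":[-55.8,-55.2,5],"delta_rot":[0,0,1.212]},
    {"claw":0,"linear":[-55.8,-55.2,5],"delta_rot":[0,0,1.212]},
    {"claw":0,"linear":[-55.8,-55.2,5],"delta_rot":[0,0,1.212]},
    {"claw":0,"linear":[-55.8,-55.2,5],"delta_rot":[0,0,1.212]}
  ]
}}

```text
time: 0.72
tcp_pos: [323.7, 229.8, 210.9]
eef_rot: [1.903, 2.499, -0.002]
wrist_force: [1.4, -0.3, 0.1]
opening: 85.0
```

Run:
```python
from mv import *
go([521.5,-198.5,140],frame([0,0,-1],[1,0,0]))
```

```text
t 0.725 tcp [323.7 229.8 210.9] q [ 4.750e-01 -2.560e-01  1.729e+00 -1.000e-03  1.670e+00  2.060e-01] F [ 1.4 -0.3  0.1] open 85.0
lin [-46.54   7.69   7.16] rot [-0.001  0.002  0.269] | 0.27  ALT rot [-2.000e-03 -1.000e-03 -2.873e+00] | 2.87 rows 7.6
```

>>> {"op": "step_arm", "data": {
  "plan": [
    {"claw":0,"linear":[-46.5,7.7,6],"delta_rot":[0,0,0.269]},
    {"claw":0,"linear":[-46.5,7.7,6],"delta_rot":[0,0,0.269]},
    {"claw":0,"linear":[-46.5,7.7,6],"delta_rot":[0,0,0.269]},
    {"claw":0,"linear":[-46.5,7.7,6],"delta_rot":[0,0,0.269]},
    {"claw":0,"linear":[-46.5,7.7,6],"delta_rot":[0,0,0.269]}
  ]
}}

```text
time: 1.35
tcp_pos: [453.5, -51.9, 171.7]
eef_rot: [2.222, 2.22, -0.002]
wrist_force: [1.4, 1.2, 0.2]
opening: 85.2
```

Run:
```python
from mv import *
go([521.5,-198.5,110],frame([0,0,-1],[1,0,0]))
```

```text
t 1.35 tcp [453.5 -51.9 171.7] q [-2.370e-01 -1.030e-01  1.678e+00 -1.000e-03  1.567e+00 -2.370e-01] F [1.4 1.2 0.2] open 85.2
lin [-14.65   6.81   6.19] rot [-0.     0.001 -0.001] | 0.0  ALT rot [2.000e-03 0.000e+00 3.141e+00] | 3.14 rows 2.8
```

>>> {"op": "step_arm", "data": {
  "plan": [
    {"claw":0,"linear":[-14.65,6.8,6.2],"delta_rot":[0,0,0]},
    {"claw":0,"linear":[-14.65,6.8,6.2],"delta_rot":[0,0,0]},
    {"claw":0,"linear":[-14.65,6.8,6.2],"delta_rot":[0,0,0]},
    {"claw":0,"linear":[-14.65,6.8,6.2],"delta_rot":[0,0,0]}
  ]
}}

```text
time: 1.85
tcp_pos: [520.4, -200.6, 106.4]
eef_rot: [-2.223, -2.213, 0.005]
wrist_force: [-0.7, 1.2, 0.2]
opening: 85.2
```

Run:
```python
from mv import *
go([521.5,-198.5,110],frame([0,0,-1],[1,0,0]))
s=viewer.grab_frame("scene")[:,:,::-1];t=viewer.grab_frame("top")[:,:,::-1]
st=sense();x=st['tcp_pos'];print(proj("scene",x),proj("top",x), proj("scene",x+[50,0,-13]),proj("scene",x+[-50,0,-13]))
crop(s,170,130,130,100,6,"s1.png");crop(t,310,160,100,90,6,"t1.png")
```

```text
t 1.85 tcp [ 520.4 -200.6  106.4] q [-0.469  0.166  1.534 -0.002  1.447 -0.464] F [-0.7  1.2  0.2] open 85.2
lin [ 0.21  0.1  -0.36] rot [-0.006 -0.001 -0.004] | 0.01  ALT rot [-1.000e-03  9.000e-03  3.137e+00] | 3.14 rows 0.1
[[233.46093596 167.38696629]] [[364.12044024 211.8810655 ]] [[220.32219697 179.94845398]] [[246.86494298 163.25811271]]
```

View pics/s1.png

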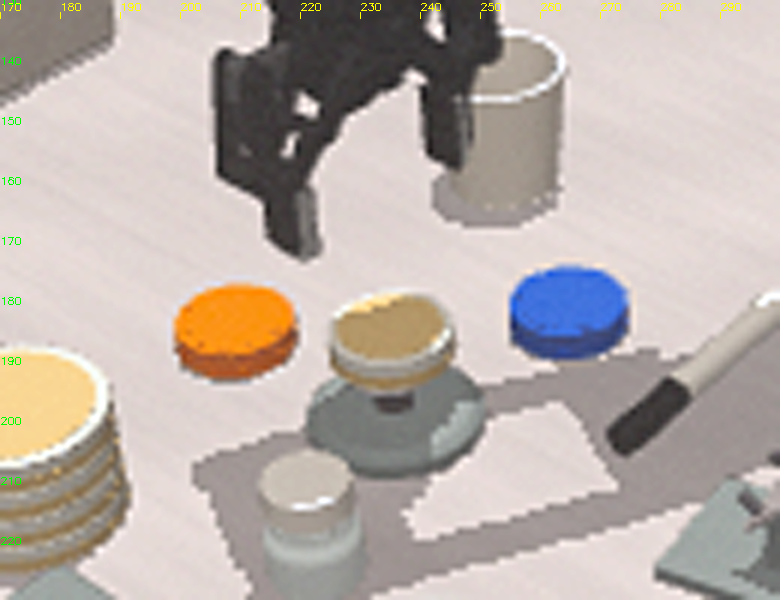

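View pics/t1.png

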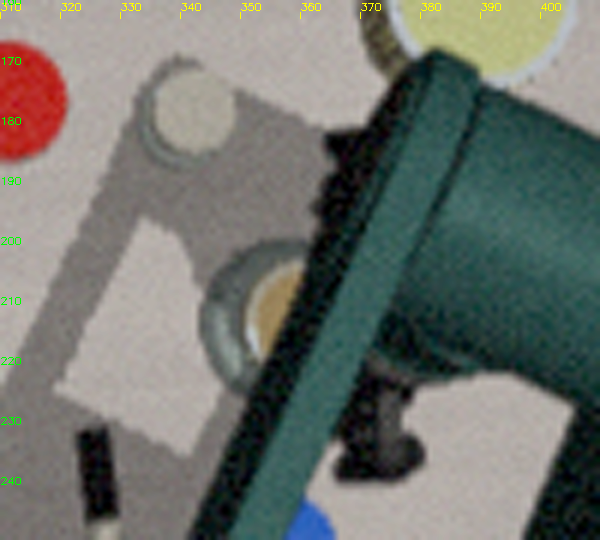

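Run:
```python
from mv import *
st=sense();x=st['tcp_pos'];print(x)
for a in (42.5,57,-42.5,-57):
  for b in (-11,11):
    p=(proj("scene",x+[a,b,13])[0]-[170,130]+.5)*6-.5; print(a,b,p.round(0))
```

```text
[ 520.8534333  -198.25251402  108.94521044]
42.5 -11 [293. 236.]
42.5 11 [328. 254.]
57 -11 [269. 251.]
57 11 [304. 270.]
-42.5 -11 [431. 153.]
-42.5 11 [466. 169.]
-57 -11 [453. 139.]
-57 11 [488. 156.]
```

>>> {"op": "step_arm", "data": {
  "newtons": 35,
  "plan": [
    {"claw":0,"linear":[0,0.08,4.5],"delta_rot":[-0.005,0,0]},
    {"claw":0,"linear":[0,0.08,7.7],"delta_rot":[-0.005,0,0]},
    {"claw":0,"linear":[0,0.08,7.7],"delta_rot":[-0.005,0,0]},
    {"claw":0,"linear":[0,0.08,7.7],"delta_rot":[-0.005,0,0]}
  ]
}}

```text
time: 2.45
tcp_pos: [522.6, -197.9, 34.1]
eef_rot: [2.218, 2.218, 0.005]
wrist_force: [0.1, -0.4, 0.5]
opening: 85.2
```

Run:
```python
from mv import *
go([521.7,-198.5,32],frame([0,0,-1],[1,0,0]))
s=viewer.grab_frame("scene")[:,:,::-1]
crop(s,180,130,100,90,7,"s2.png")
go([521.7,-198.5,32],frame([0,0,-1],[1,0,0]))
```

```text
t 2.45 tcp [ 522.6 -197.9   34.1] q [-0.464  0.224  1.619  0.002  1.293 -0.465] F [ 0.1 -0.4  0.5] open 85.2
lin [-0.06 -0.09  0.21] rot [ 0.006  0.001 -0.   ] | 0.01  ALT rot [ 2.000e-03 -9.000e-03  3.141e+00] | 3.14 rows 0.0
t 2.5 tcp [ 523.  -198.3   34.6] q [-0.465  0.224  1.618  0.002  1.293 -0.465] F [0.1 0.3 0.2] open 85.3
lin [-0.02 -0.13  0.26] rot [ 0.007  0.002 -0.   ] | 0.01  ALT rot [ 2.000e-03 -1.100e-02  3.141e+00] | 3.14 rows 0.0
```

View pics/s2.png

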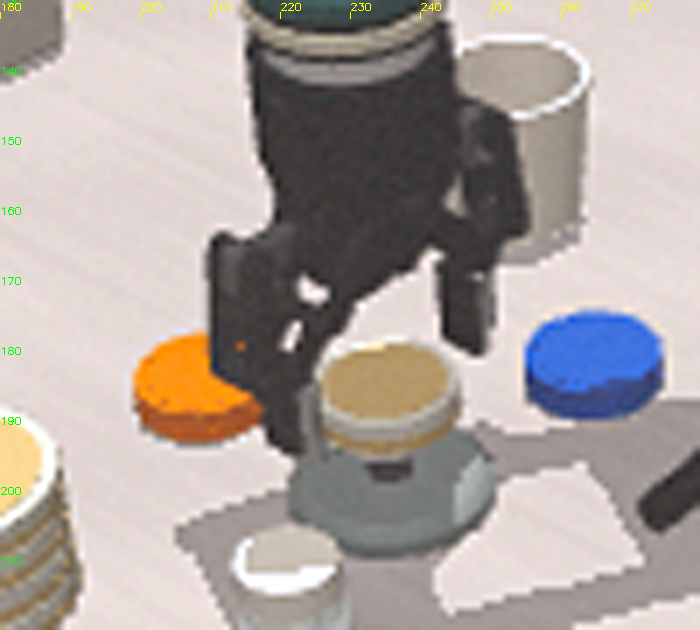

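>>> {"op": "step_arm", "data": {
  "newtons": 35,
  "plan": [
    {"claw":0.5,"linear":[0,-0.05,0.2],"delta_rot":[0.006,0,0]},
    {"claw":0.5,"linear":[0,-0.05,0.2],"delta_rot":[0.006,0,0]},
    {"claw":0.5,"linear":[0,-0.05,0.2],"delta_rot":[0.006,0,0]},
    {"claw":0.5,"linear":[0,-0.05,0.2],"delta_rot":[0.006,0,0]}
  ]
}}

```text
time: 3.0
tcp_pos: [523.9, -198.8, 34.7]
eef_rot: [2.218, 2.217, 0.001]
wrist_force: [-1.2, 0.6, 5.8]
opening: 56.3
```

>>> {"op": "step_arm", "data": {
  "newtons": 35,
  "plan": [
    {"claw":0.5,"linear":[0,0,0],"delta_rot":[0,0,0]},
    {"claw":0.5,"linear":[0,0,-2],"delta_rot":[0,0,0]},
    {"claw":0.5,"linear":[0,0,-6],"delta_rot":[0,0,0]},
    {"claw":0.5,"linear":[0,0,-6],"delta_rot":[0,0,0]}
  ]
}}

```text
time: 3.5
tcp_pos: [525.9, -199.8, 98.5]
eef_rot: [2.213, 2.212, 0.005]
wrist_force: [0.6, 0.2, -0.2]
opening: 56.7
```

Run:
```python
from mv import *
go([521.7,-198.5,32],frame([0,0,-1],[1,0,0]))
s=viewer.grab_frame("scene")[:,:,::-1]
crop(s,180,100,100,100,7,"s3.png")
c=sense()['tcp_pos'];print((proj("scene",c+[0,0,21.9])-[180,100]+.5)*7)
```

```text
t 3.5 tcp [ 525.9 -199.8   98.5] q [-4.630e-01  1.690e-01  1.547e+00 -1.000e-03  1.413e+00 -4.630e-01] F [ 0.6  0.2 -0.2] open 56.7
lin [ 0.18 -0.49  6.64] rot [ 0.011  0.006 -0.   ] | 0.01  ALT rot [ 0.01  -0.018  3.141] | 3.14 rows 1.1
[[366.86518648 458.49887116]]
```

View pics/s3.png

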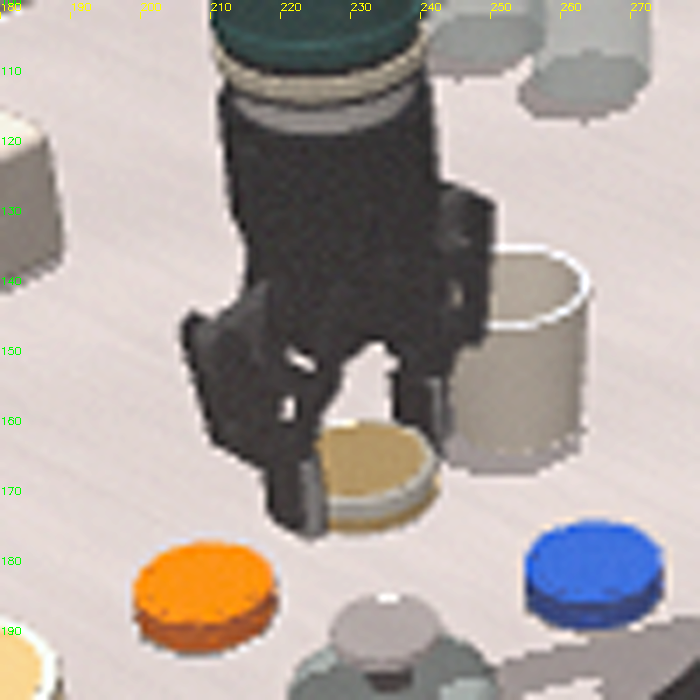

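Run:
```python
from mv import *
s=viewer.grab_frame("scene")[:,:,::-1]
print(sense()['tcp_pos'])
crop(s,205,135,50,50,14,"s4.png")
c=sense()['tcp_pos'];
for w in ([0,0,22],[29,0,22],[-29,0,22],[0,29,22],[0,-29,22],[29,11,5],[29,-11,5],[-29,11,5],[43,11,5]): print(w,((proj("scene",c+w)-[205,135]+.5)*14-.5).round())
```

```text
[ 523.50295963 -198.60847145   94.51806101]
[0, 0, 22] [[390. 432.]]
[29, 0, 22] [[279. 501.]]
[-29, 0, 22] [[498. 366.]]
[0, 29, 22] [[499. 487.]]
[0, -29, 22] [[283. 379.]]
[29, 11, 5] [[329. 596.]]
[29, -11, 5] [[248. 554.]]
[-29, 11, 5] [[546. 460.]]
[43, 11, 5] [[275. 630.]]
```

View pics/s4.png

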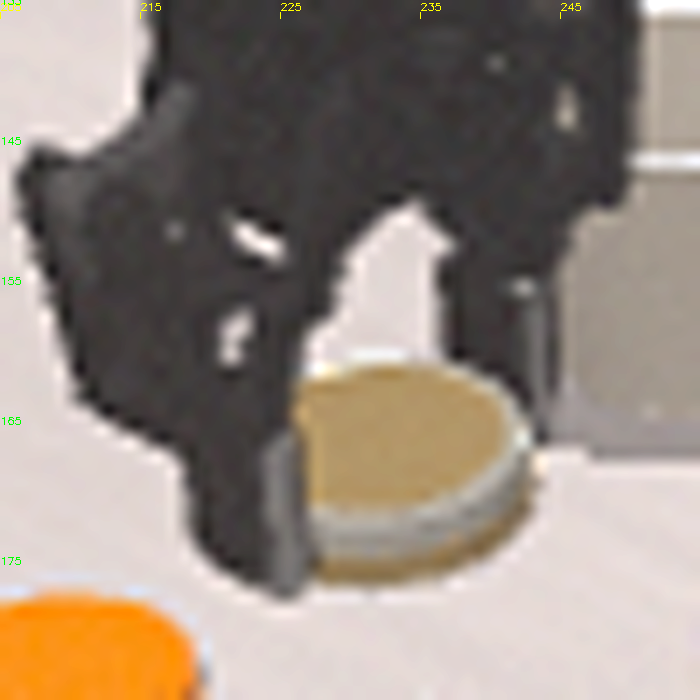

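>>> {"op": "step_arm", "data": {
  "plan": [
    {"claw":0.5,"linear":[0,0,3],"delta_rot":[0,0,0]},
    {"claw":0.5,"linear":[0,0,5],"delta_rot":[0,0,0]},
    {"claw":0.5,"linear":[0,0,5.2],"delta_rot":[0,0,0]},
    {"claw":0.5,"linear":[0,0,5.2],"delta_rot":[0,0,0]}
  ]
}}

```text
time: 4.1
tcp_pos: [523.3, -198.6, 41.9]
eef_rot: [2.219, 2.218, 0.001]
wrist_force: [0.5, 0.0, -0.0]
opening: 56.9
```

Run:
```python
from mv import *
go([523,-198.4,38],frame([0,0,-1],[1,0,0]))
s=viewer.grab_frame("scene")[:,:,::-1]
crop(s,205,155,50,50,14,"s5.png")
go([523,-198.4,38],frame([0,0,-1],[1,0,0]))
```

```text
t 4.1 tcp [ 523.3 -198.6   41.9] q [-4.640e-01  2.200e-01  1.608e+00 -1.000e-03  1.311e+00 -4.630e-01] F [ 0.5  0.  -0. ] open 56.9
lin [ 0.02 -0.04  0.39] rot [ 0.003  0.002 -0.   ] | 0.0  ALT rot [ 0.004 -0.005  3.141] | 3.14 rows 0.1
t 4.15 tcp [ 524.  -198.9   42.8] q [-4.640e-01  2.190e-01  1.607e+00 -1.000e-03  1.311e+00 -4.630e-01] F [ 0.7  0.4 -0.6] open 56.3
lin [ 0.06 -0.1   0.48] rot [ 0.005  0.003 -0.   ] | 0.01  ALT rot [ 0.005 -0.007  3.141] | 3.14 rows 0.1
```

View pics/s5.png

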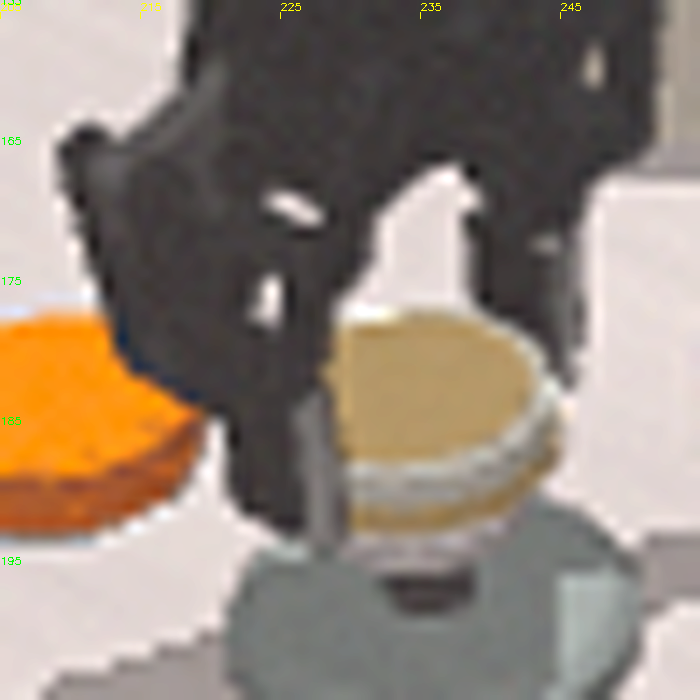

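>>> {"op": "step_arm", "data": {
  "plan": [
    {"claw":0.5,"linear":[0,-0.05,0.35],"delta_rot":[0,0,0]},
    {"claw":0.5,"linear":[0,-0.05,0.6],"delta_rot":[0,0,0]},
    {"claw":0.5,"linear":[0,-0.05,0.6],"delta_rot":[0,0,0]}
  ]
}}

```text
time: 4.53
tcp_pos: [523.4, -198.9, 36.8]
eef_rot: [2.218, 2.217, 0.002]
wrist_force: [0.5, 0.3, -0.8]
opening: 56.5
```

>>> {"op": "step_arm", "data": {
  "plan": [
    {"claw":0.5,"linear":[0,0,0.15],"delta_rot":[0,0,0]},
    {"claw":0.5,"linear":[0,0,0.3],"delta_rot":[0,0,0]},
    {"claw":0.5,"linear":[0,0,0.3],"delta_rot":[0,0,0]}
  ]
}}

```text
time: 4.9
tcp_pos: [523.5, -199.0, 34.7]
eef_rot: [2.218, 2.217, 0.002]
wrist_force: [-1.7, -0.0, 4.7]
opening: 57.0
```

>>> {"op": "step_arm", "data": {
  "newtons": 45,
  "plan": [
    {"claw":0,"linear":[0,0,-0.1],"delta_rot":[0,0,0]},
    {"claw":0,"linear":[0,0,-0.1],"delta_rot":[0,0,0]},
    {"claw":0,"linear":[0,0,1.0],"delta_rot":[0,0,0]},
    {"claw":0,"linear":[0,0,1.0],"delta_rot":[0,0,0]},
    {"claw":0.5,"linear":[0,0,1.0],"delta_rot":[0,0,0]}
  ]
}}

```text
time: 5.52
tcp_pos: [523.3, -198.9, 24.2]
eef_rot: [2.218, 2.218, 0.001]
wrist_force: [0.4, -0.1, 0.8]
opening: 69.9
```

>>> {"op": "step_arm", "data": {
  "newtons": 45,
  "plan": [
    {"claw":0.5,"linear":[0,0,0],"delta_rot":[0,0,0]},
    {"claw":0.5,"linear":[0,0,0],"delta_rot":[0,0,0]},
    {"claw":0.5,"linear":[0,0,0],"delta_rot":[0,0,0]},
    {"claw":0.5,"linear":[0,0,0],"delta_rot":[0,0,0]}
  ]
}}

```text
time: 6.02
tcp_pos: [523.8, -199.1, 24.7]
eef_rot: [2.218, 2.217, 0.002]
wrist_force: [1.8, 0.0, 2.1]
opening: 57.1
```

>>> {"op": "step_arm", "data": {
  "plan": [
    {"claw":0.5,"linear":[0,0,-3],"delta_rot":[0,0,0]},
    {"claw":0.5,"linear":[0,0,-8],"delta_rot":[0,0,0]},
    {"claw":0.5,"linear":[0,0,-12],"delta_rot":[0,0,0]},
    {"claw":0.5,"linear":[4,-1,-15],"delta_rot":[0,0,0]}
  ]
}}

```text
time: 6.52
tcp_pos: [513.4, -160.0, 176.1]
eef_rot: [2.22, 2.211, 0.002]
wrist_force: [0.9, 0.7, 0.2]
opening: 56.7
```

```bash
cat > stand.py <<'E'
from mv import *
sx=np.array([np.cos(1.787),np.sin(1.787),0]);sy=np.array([-sx[1],sx[0],0]);so=np.array([485,12,0.])
up=np.array([0,0,1.]);nrm=(-sx+up)/2**.5;slope=(sx+up)/2**.5  # upslope
seat=so+2*sx+65*up
RP=frame(-nrm,-sy)
E
python3 - <<'E'
from stand import *
go(seat+77*nrm,RP)
E
```

```text
t 6.525 tcp [ 513.4 -160.   176.1] q [-0.406  0.072  1.497 -0.002  1.565 -0.403] F [0.9 0.7 0.2] open 56.7
lin [12.1 -1.8  5.6] rot [ 0.092  0.788 -0.206] | 0.82  ALT rot [ 1.132 -0.132  2.711] | 2.94 rows 4.4
```

>>> {"op": "step_arm", "data": {
  "plan": [
    {"claw":0.5,"linear":[6,-1.8,0],"delta_rot":[0.04,0.3,-0.08]},
    {"claw":0.5,"linear":[12.1,-1.8,3],"delta_rot":[0.092,0.788,-0.206]},
    {"claw":0.5,"linear":[12.1,-1.8,4],"delta_rot":[0.092,0.788,-0.206]},
    {"claw":0.5,"linear":[12.1,-1.8,5],"delta_rot":[0.092,0.788,-0.206]},
    {"claw":0.5,"linear":[12.1,-1.8,5],"delta_rot":[0.092,0.788,-0.206]}
  ]
}}

```text
time: 7.15
tcp_pos: [495.0, -39.7, 122.4]
eef_rot: [-1.537, -1.904, -0.637]
wrist_force: [-0.7, 0.6, -0.9]
opening: 56.6
```

Run:
```python
from stand import *
go(seat+77*nrm,RP)
```

```text
t 7.15 tcp [495.  -39.7 122.4] q [-0.546  0.334  1.498  0.567  1.871 -0.747] F [-0.7  0.6 -0.9] open 56.6
lin [-0.19  0.13  0.22] rot [-0.002 -0.007 -0.005] | 0.01  ALT rot [-1.100e-02  3.000e-03  3.137e+00] | 3.14 rows 0.1
```

Run:
```python
from stand import *
go(seat+2*nrm+6*slope,RP)
```

```text
t 7.15 tcp [495.  -39.7 122.4] q [-0.546  0.334  1.498  0.567  1.871 -0.747] F [-0.7  0.6 -0.9] open 56.6
lin [0.35 0.14 7.73] rot [-0.002 -0.007 -0.005] | 0.01  ALT rot [-1.100e-02  3.000e-03  3.137e+00] | 3.14 rows 1.2
```

>>> {"op": "step_arm", "data": {
  "plan": [
    {"claw":0.5,"linear":[0.35,0.14,4],"delta_rot":[0,-0.007,-0.005]},
    {"claw":0.5,"linear":[0.35,0.14,7.7],"delta_rot":[0,-0.007,-0.005]},
    {"claw":0.5,"linear":[0.35,0.14,7.7],"delta_rot":[0,-0.007,-0.005]},
    {"claw":0.5,"linear":[0.35,0.14,7.7],"delta_rot":[0,-0.007,-0.005]}
  ]
}}

```text
time: 7.65
tcp_pos: [484.4, 16.1, 71.2]
eef_rot: [-1.537, -1.914, -0.635]
wrist_force: [-0.2, 0.4, -0.8]
opening: 56.7
```

Run:
```python
from stand import *
go(seat-23*nrm+3*slope,RP)
s=viewer.grab_frame("scene")[:,:,::-1];t=viewer.grab_frame("top")[:,:,::-1]
crop(s,265,165,75,75,9,"s6.png")
crop(t,250,180,70,70,9,"t6.png")
go(seat-23*nrm+3*slope,RP)
```

```text
t 7.65 tcp [484.4  16.1  71.2] q [-0.47   0.323  1.624  0.585  1.729 -0.756] F [-0.2  0.4 -0.8] open 56.7
lin [-0.29 -0.02  2.59] rot [-0.002  0.001  0.001] | 0.0  ALT rot [-1.000e-03 -3.000e-03 -3.141e+00] | 3.14 rows 0.4
t 7.75 tcp [485.   15.5  71.8] q [-0.471  0.323  1.623  0.585  1.729 -0.756] F [-0.1  0.5 -0.2] open 56.7
lin [-0.28 -0.08  2.68] rot [-0.     0.002  0.001] | 0.0  ALT rot [-3.00e-03 -0.00e+00 -3.14e+00] | 3.14 rows 0.4
```

View pics/s6.png

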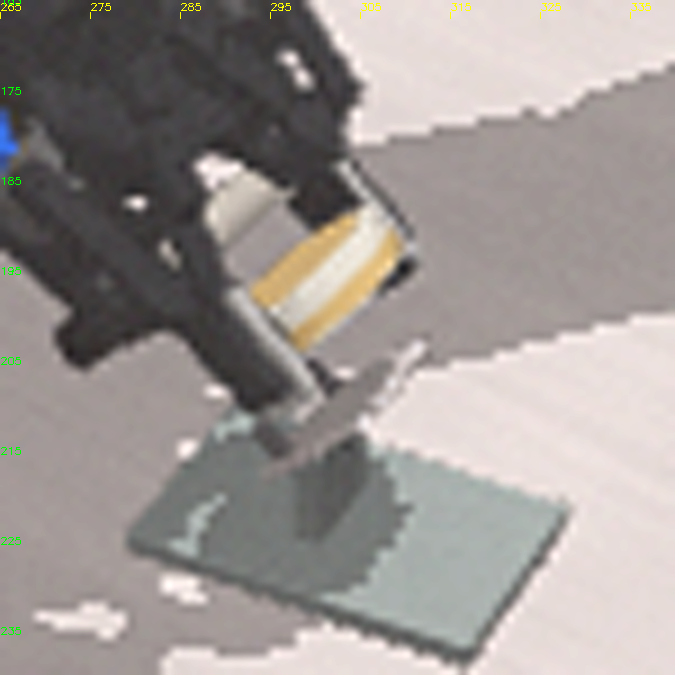

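View pics/t6.png

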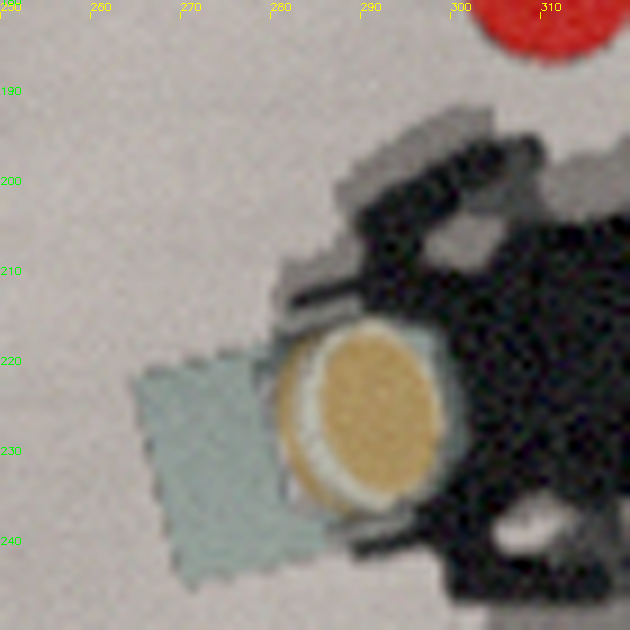

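>>> {"op": "step_arm", "data": {
  "plan": [
    {"claw":0.5,"linear":[-0.15,-0.05,1.3],"delta_rot":[0,0,0]},
    {"claw":0.5,"linear":[-0.15,-0.05,2.2],"delta_rot":[0,0,0]},
    {"claw":0.5,"linear":[-0.15,-0.05,2.3],"delta_rot":[0,0,0]},
    {"claw":0.5,"linear":[-0.15,-0.05,2.3],"delta_rot":[0,0,0]}
  ]
}}

```text
time: 8.25
tcp_pos: [481.2, 30.4, 54.4]
eef_rot: [-1.538, -1.915, -0.636]
wrist_force: [-0.0, 0.4, -0.2]
opening: 56.5
```

Run:
```python
from stand import *
go(seat-23*nrm+0*slope,RP)
F=sense()['wrist_force'];print("n,slope,y",F@nrm,F@slope,F@sy)
s=viewer.grab_frame("scene")[:,:,::-1];t=viewer.grab_frame("top")[:,:,::-1]
crop(s,265,165,75,75,9,"s7.png")
crop(t,250,180,70,70,9,"t7.png")
```

```text
t 8.25 tcp [481.2  30.4  54.4] q [-0.45   0.328  1.656  0.592  1.686 -0.762] F [-0.   0.4 -0.2] open 56.5
lin [-0.43 -0.02  0.37] rot [-0.001  0.002  0.001] | 0.0  ALT rot [-3.00e-03 -1.00e-03 -3.14e+00] | 3.14 rows 0.1
n,slope,y -0.4220889552245184 0.16993703152561723 -0.0868214040110112
```

View pics/s7.png

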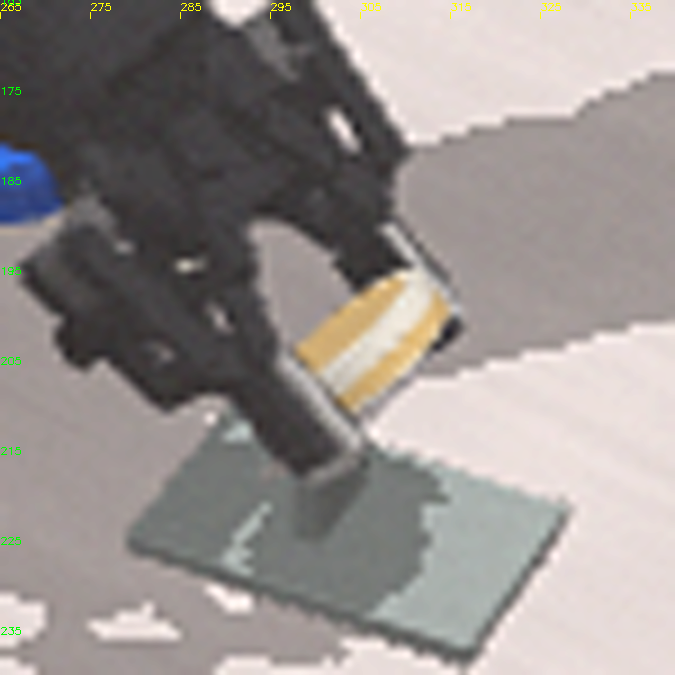

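View pics/t7.png

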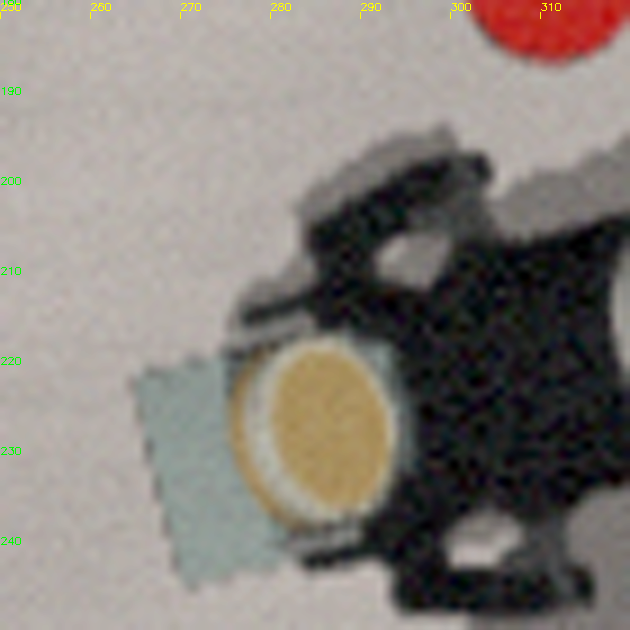

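>>> {"op": "step_arm", "data": {
  "plan": [
    {"claw":0.5,"linear":[0,0,0.2],"delta_rot":[0,0,0]},
    {"claw":0.5,"linear":[0,0,0.4],"delta_rot":[0,0,0]},
    {"claw":0.5,"linear":[0,0,0.4],"delta_rot":[0,0,0]}
  ]
}}

```text
time: 8.72
tcp_pos: [480.7, 33.0, 51.6]
eef_rot: [-1.538, -1.915, -0.636]
wrist_force: [0.1, -0.6, -0.9]
opening: 56.8
```

Run:
```python
from stand import *
go(seat-23*nrm+0*slope,RP)
F=sense()['wrist_force'];print("n,slope,y",F@nrm,F@slope,F@sy)
```

```text
t 8.725 tcp [480.7  33.   51.6] q [-0.446  0.329  1.662  0.594  1.679 -0.763] F [ 0.1 -0.6 -0.9] open 56.8
lin [-0.43 -0.03 -0.02] rot [-0.     0.002  0.001] | 0.0  ALT rot [-3.00e-03 -0.00e+00 -3.14e+00] | 3.14 rows 0.1
n,slope,y -0.21383256021701116 -1.0520268947491325 0.016994890540687372
```

Not touching yet; go on in small steps.

>>> {"op": "step_arm", "data": {
  "plan": [
    {"claw":0.5,"linear":[0,0,0.15],"delta_rot":[0,0,0]},
    {"claw":0.5,"linear":[0,0,0.2],"delta_rot":[0,0,0]},
    {"claw":0.5,"linear":[0,0,0.2],"delta_rot":[0,0,0]}
  ]
}}

```text
time: 9.1
tcp_pos: [480.8, 33.1, 51.5]
eef_rot: [-1.539, -1.917, -0.636]
wrist_force: [-2.3, -6.2, 5.3]
opening: 56.7
```

Run:
```python
from stand import *
go(seat-23*nrm+0*slope,RP)
F=sense()['wrist_force'];print("n,slope,y",F@nrm,F@slope,F@sy)
```

```text
t 9.1 tcp [480.8  33.1  51.5] q [-0.446  0.328  1.662  0.593  1.677 -0.763] F [-2.3 -6.2  5.3] open 56.7
lin [-0.42 -0.05 -0.04] rot [0.    0.003 0.002] | 0.0  ALT rot [-0.005  0.    -3.139] | 3.14 rows 0.1
n,slope,y 7.694162430933051 -0.1759830782469824 3.6193727282458887
```

>>> {"op": "step_arm", "data": {
  "plan": [
    {"claw":0.5,"linear":[-0.1,0,-0.02],"delta_rot":[0,0,0]},
    {"claw":0.5,"linear":[-0.3,0,-0.02],"delta_rot":[0,0,0]},
    {"claw":0.5,"linear":[-0.3,0,-0.02],"delta_rot":[0,0,0]}
  ]
}}

```text
time: 9.48
tcp_pos: [481.3, 30.9, 49.2]
eef_rot: [-1.539, -1.917, -0.636]
wrist_force: [-0.0, -1.9, 0.6]
opening: 56.6
```

Run:
```python
from stand import *
go(seat-23*nrm+0*slope,RP)
F=sense()['wrist_force'];print("n,slope,y",F@nrm,F@slope,F@sy)
```

```text
t 9.475 tcp [481.3  30.9  49.2] q [-0.449  0.334  1.66   0.592  1.676 -0.767] F [-0.  -1.9  0.6] open 56.6
lin [-0.1  -0.05 -0.04] rot [0.    0.003 0.002] | 0.0  ALT rot [-0.005  0.    -3.14 ] | 3.14 rows 0.0
n,slope,y 1.719669507485239 -0.9386226017039883 0.4565177095978844
```

>>> {"op": "step_arm", "data": {
  "plan": [
    {"claw":0.5,"linear":[-0.12,0,0],"delta_rot":[0,0,0]},
    {"claw":0.5,"linear":[-0.2,0,0],"delta_rot":[0,0,0]},
    {"claw":0.5,"linear":[-0.2,0,0],"delta_rot":[0,0,0]}
  ]
}}

```text
time: 9.85
tcp_pos: [481.5, 30.5, 48.9]
eef_rot: [-1.536, -1.916, -0.638]
wrist_force: [-1.2, 2.6, 6.5]
opening: 56.8
```

Run:
```python
from stand import *
go(seat-23*nrm+0*slope,RP)
F=sense()['wrist_force'];print("n,slope,y",F@nrm,F@slope,F@sy)
```

```text
t 9.85 tcp [481.5  30.5  48.9] q [-0.45   0.337  1.659  0.593  1.678 -0.77 ] F [-1.2  2.6  6.5] open 56.8
lin [-0.05 -0.05 -0.03] rot [-0.     0.     0.003] | 0.0  ALT rot [-0.    -0.    -3.138] | 3.14 rows 0.0
n,slope,y 2.5889086861823167 6.581865369147849 0.6195140913837546
```

>>> {"op": "step_arm", "data": {
  "plan": [
    {"claw":0.3,"linear":[0.05,0,0],"delta_rot":[0,0,0]},
    {"claw":0,"linear":[0.05,0,0],"delta_rot":[0,0,0]},
    {"claw":0,"linear":[0.05,0,0],"delta_rot":[0,0,0]},
    {"claw":0,"linear":[0.05,0,0],"delta_rot":[0,0,0]}
  ]
}}

```text
time: 10.35
tcp_pos: [481.4, 30.8, 49.1]
eef_rot: [-1.536, -1.916, -0.638]
wrist_force: [-0.3, -0.8, -0.1]
opening: 85.7
```

Run:
```python
from stand import *
go(seat+70*nrm,RP)
F=sense()['wrist_force'];print("n,slope,y",F@nrm,F@slope,F@sy)
t=viewer.grab_frame("top")[:,:,::-1]
crop(t,250,180,70,70,9,"t8.png")
```

```text
t 10.35 tcp [481.4  30.8  49.1] q [-0.45   0.336  1.659  0.593  1.678 -0.769] F [-0.3 -0.8 -0.1] open 85.7
lin [-0.09 -0.05 -9.34] rot [-0.     0.     0.003] | 0.0  ALT rot [-1.000e-03 -0.000e+00 -3.139e+00] | 3.14 rows 1.5
n,slope,y 0.3998889771682793 -0.584002234478934 0.4589949303731076
```

View pics/t8.png

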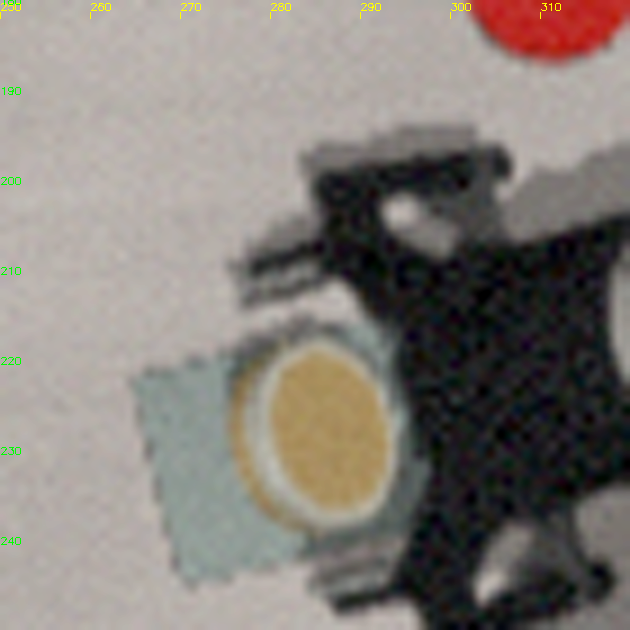

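>>> {"op": "step_arm", "data": {
  "plan": [
    {"claw":0,"linear":[0,0,-3],"delta_rot":[0,0,0]},
    {"claw":0,"linear":[0,0,-9],"delta_rot":[0,0,0]},
    {"claw":0,"linear":[0,0,-11],"delta_rot":[0,0,0]}
  ]
}}

```text
time: 10.78
tcp_pos: [499.7, -47.4, 129.2]
eef_rot: [-1.539, -1.92, -0.641]
wrist_force: [0.2, 0.5, -1.4]
opening: 85.5
```

```bash
cat > kin.py <<'E'
from mv import *
from scipy.optimize import least_squares
D=[([1.109,.088,1.372,0,1.684,-.103],[192.9,514.6,230.2]),([.475,-.256,1.729,-.001,1.67,.206],[323.7,229.8,210.9]),
([-.237,-.103,1.678,-.001,1.567,-.237],[453.5,-51.9,171.7]),([-.469,.166,1.534,-.002,1.447,-.464],[520.4,-200.6,106.4]),
([-.464,.224,1.619,.002,1.293,-.465],[522.6,-197.9,34.1]),([-.546,.334,1.498,.567,1.871,-.747],[495,-39.7,122.4]),
([-.47,.323,1.624,.585,1.729,-.756],[484.4,16.1,71.2]),([-.449,.334,1.66,.592,1.676,-.767],[481.3,30.9,49.2]),([-.406,.072,1.497,-.002,1.565,-.403],[513.4,-160,176.1])]
def fk(q,p,s4=1,s6=-1):
    z0,x0,L1,a,L2,lat,lt=p
    E=lambda s,v:R.from_euler(s,v)
    R1=E('z',q[0]);A=R1*E('y',q[1]);B=R1*E('y',q[1]+q[2]);W=B*E('z',s4*q[3])*E('y',q[4]);T=W*E('z',s6*q[5])
    pos=np.array([0,0,z0])+R1.apply([x0,lat,0])+A.apply([0,0,L1])+B.apply([a,0,L2])+W.apply([0,0,lt])
    return pos,T
def fit():
    best=None
    for s4 in(1,-1):
        f=lambda p:np.concatenate([fk(q,p,s4)[0]-x for q,x in D])
        r=least_squares(f,[200,0,300,0,350,57,200])
        if best is None or r.cost<best[0]: best=(r.cost,s4,r.x,r.fun)
    return best
def fit6(p,s4,Rm,q0=None):
    pass
if __name__=="__main__":
    b=fit();print(b[0],b[1],b[2].round(1),abs(b[3]).max())
    q=[-.449,.334,1.66,.592,1.676,-.767]
    for s4 in(1,-1):
      for s6 in (1,-1):
        T=fk(q,b[2],s4,s6)[1]; print(s4,s6,(R.from_rotvec([-1.539,-1.917,-.636]).inv()*T).as_rotvec().round(3))
E
python3 kin.py
```

```text
0.2295105922889068 1 [ 1.526e+02 -4.000e-01  4.495e+02  1.012e+02  5.002e+02  5.650e+01
  3.248e+02] 0.44683940388171095
1 1 [-0.     0.    -1.571]
1 -1 [-0.     0.    -0.037]
-1 1 [ 1.271 -0.023 -1.25 ]
-1 -1 [ 0.832 -0.832  0.092]
```

```bash
cat > ik.py <<'E'
from kin import *
PRM=fit()[2]
LO=np.array([-3.1,-.76,.27,-1.08,.17,-2.57]);HI=np.array([3.1,2.03,2.55,4.22,2.65,2.57])
def FK(q): 
    p,T=fk(q,PRM,1,1); return p,(T*R.from_euler('z',np.pi/2))
def IK(pos,Rm,q0):
    best=None
    for k in range(6):
        st=np.clip(q0+(0 if k==0 else np.random.default_rng(k).normal(0,.6,6)),LO+.01,HI-.01)
        f=lambda q:np.r_[(FK(q)[0]-pos)/100,(FK(q)[1].inv()*R.from_matrix(Rm)).as_rotvec()]
        r=least_squares(f,st,bounds=(LO,HI))
        if best is None or r.cost<best.cost-1e-9: best=r
    return best.x,best.cost
E
cat > plan.py <<'E'
from ik import *
from stand import *
q0=sense()['qpos']
for sg in(1,-1):
  for ph in(-.5,-.25,0,.25,.5):
    z=-(slope*np.cos(ph)+sy*np.sin(ph)); Rg=frame(z,sg*nrm)
    for off in (11,90):
        q,c=IK(seat-off*z,Rg,q0); print(sg,ph,off,q.round(2),"%.1e"%c)
E
python3 plan.py
```

```text
1 -0.5 11 [ 0.31  0.5   1.44 -0.64  1.85  1.91] 1.0e-30
1 -0.5 90 [ 0.38  0.54  1.27 -0.63  1.99  1.88] 2.5e-24
1 -0.25 11 [ 0.36  0.34  1.62 -0.7   1.63  1.94] 1.7e-18
1 -0.25 90 [ 0.45  0.34  1.49 -0.67  1.78  1.92] 7.3e-26
1 0 11 [ 0.4   0.17  1.81 -0.78  1.41  1.99] 4.3e-30
1 0 90 [ 0.51  0.14  1.72 -0.74  1.57  1.98] 1.8e-21
1 0.25 11 [ 0.42  0.01  2.   -0.9   1.17  2.06] 5.1e-23
1 0.25 90 [ 0.56 -0.06  1.95 -0.84  1.35  2.05] 2.5e-20
1 0.5 11 [ 0.41 -0.14  2.2  -1.07  0.92  2.17] 1.9e-30
1 0.5 90 [ 0.58 -0.26  2.18 -0.98  1.14  2.13] 1.5e-17
-1 -0.5 11 [ 0.31  0.5   1.44 -0.64  1.85 -1.23] 4.8e-21
-1 -0.5 90 [ 0.38  0.54  1.27 -0.63  1.99 -1.26] 7.3e-31
-1 -0.25 11 [ 0.36  0.34  1.62 -0.7   1.63 -1.2 ] 7.7e-24
-1 -0.25 90 [ 0.45  0.34  1.49 -0.67  1.78 -1.22] 1.5e-30
-1 0 11 [ 0.4   0.17  1.81 -0.78  1.41 -1.15] 2.0e-26
-1 0 90 [ 0.51  0.14  1.72 -0.74  1.57 -1.16] 1.8e-19
-1 0.25 11 [ 0.42  0.01  2.   -0.9   1.17 -1.08] 6.9e-21
-1 0.25 90 [ 0.56 -0.06  1.95 -0.84  1.35 -1.1 ] 1.2e-18
-1 0.5 11 [ 0.41 -0.14  2.2  -1.07  0.92 -0.97] 2.2e-21
-1 0.5 90 [ 0.58 -0.26  2.18 -0.98  1.14 -1.02] 1.6e-20
```

```bash
cat >> stand.py <<'E'
RG=frame(-slope,-nrm)
E
python3 - <<'E'
from stand import *
go(seat+90*slope,RG)
go(seat+[0,30,190],RG)
E
```

```text
t 10.775 tcp [499.7 -47.4 129.2] q [-0.552  0.334  1.478  0.564  1.879 -0.751] F [ 0.2  0.5 -1.4] open 85.5
lin [ 8.96 -0.16  8.97] rot [ 1.211 -1.201 -1.211] | 2.09  ALT rot [-1.201 -1.212  1.212] | 2.09 rows 11.2
t 10.775 tcp [499.7 -47.4 129.2] q [-0.552  0.334  1.478  0.564  1.879 -0.751] F [ 0.2  0.5 -1.4] open 85.5
lin [15.42  0.56 -2.41] rot [ 1.211 -1.201 -1.211] | 2.09  ALT rot [-1.201 -1.212  1.212] | 2.09 rows 11.2
```

Run:
```python
from ik import *
from stand import *
s=sense();q=s['qpos'];R0=R.from_rotvec(s['eef_rot']);p0=s['tcp_pos'];p1=seat+[0,30,190]
for Rt in (RG,RG@np.diag([-1,-1,1])):
  q=s['qpos'];rv=(R0.inv()*R.from_matrix(Rt)).as_rotvec()
  for f in np.linspace(0,1,7):
    q,c=IK(p0+(p1-p0)*min(1,2*f),(R0*R.from_rotvec(rv*f)).as_matrix(),q);print(f.round(2),q.round(2),"%.0e"%c)
```

```text
0.0 [-0.55  0.33  1.48  0.56  1.88 -0.75] 2e-29
0.17 [-0.38  0.27  1.39  0.37  1.94 -0.81] 1e-18
0.33 [-0.18  0.22  1.31  0.16  1.99 -0.9 ] 5e-19
0.5 [ 0.02  0.18  1.25 -0.07  2.03 -1.01] 1e-19
0.67 [ 0.17  0.15  1.31 -0.32  1.96 -1.16] 6e-30
0.83 [ 0.31  0.1   1.42 -0.55  1.84 -1.29] 1e-30
1.0 [ 0.44  0.03  1.58 -0.77  1.71 -1.39] 1e-28
0.0 [-0.55  0.33  1.48  0.56  1.88 -0.75] 2e-29
0.17 [-0.5   0.06  1.63  0.54  1.68 -0.45] 2e-21
0.33 [-0.36 -0.18  1.72  0.4   1.5  -0.05] 2e-30
0.5 [-0.09 -0.31  1.72  0.1   1.4   0.47] 3e-20
0.67 [ 0.15 -0.28  1.72 -0.27  1.38  0.98] 1e-18
0.83 [ 0.34 -0.16  1.67 -0.58  1.51  1.42] 3e-21
1.0 [ 0.44  0.03  1.58 -0.77  1.71  1.75] 1e-26
```

First option is smooth. Move up and rotate.

>>> {"op": "step_arm", "data": {
  "plan": [
    {"claw":0.3,"linear":[7,0.3,-3],"delta_rot":[0.2,-0.2,-0.2]},
    {"claw":0.5,"linear":[15.4,0.6,-2.4],"delta_rot":[1.211,-1.201,-1.211]},
    {"claw":0.62,"linear":[15.4,0.6,-2.4],"delta_rot":[1.211,-1.201,-1.211]},
    {"claw":0.62,"linear":[15.4,0.6,-2.4],"delta_rot":[1.211,-1.201,-1.211]},
    {"claw":0.62,"linear":[15.4,0.6,-2.4],"delta_rot":[1.211,-1.201,-1.211]}
  ]
}}

```text
time: 11.4
tcp_pos: [485.1, 44.7, 254.8]
eef_rot: [-0.884, -2.666, 0.139]
wrist_force: [0.3, -0.0, -1.0]
opening: 32.3
```

Run:
```python
from stand import *
go(seat+[0,30,190],RG)
go(seat+90*slope,RG)
```

```text
t 11.4 tcp [485.1  44.7 254.8] q [-2.600e-02  1.890e-01  1.248e+00  2.000e-03  2.049e+00 -9.560e-01] F [ 0.3 -0.  -1. ] open 32.3
lin [-0.   -0.09 -0.  ] rot [ 0.665 -0.66  -0.663] | 1.15  ALT rot [-0.823 -0.83   2.214] | 2.5 rows 6.1
t 11.4 tcp [485.1  44.7 254.8] q [-2.600e-02  1.890e-01  1.248e+00  2.000e-03  2.049e+00 -9.560e-01] F [ 0.3 -0.  -1. ] open 32.3
lin [-0.55  4.15 12.39] rot [ 0.665 -0.66  -0.663] | 1.15  ALT rot [-0.823 -0.83   2.214] | 2.5 rows 6.1
```

>>> {"op": "step_arm", "data": {
  "plan": [
    {"claw":0.62,"linear":[-0.3,2,3],"delta_rot":[0.665,-0.66,-0.663]},
    {"claw":0.62,"linear":[-0.5,4,6],"delta_rot":[0.665,-0.66,-0.663]},
    {"claw":0.62,"linear":[-0.5,4.1,9],"delta_rot":[0.665,-0.66,-0.663]},
    {"claw":0.62,"linear":[-0.5,4.1,11],"delta_rot":[0.665,-0.66,-0.663]},
    {"claw":0.62,"linear":[-0.5,4.1,12],"delta_rot":[0.665,-0.66,-0.663]}
  ]
}}

```text
time: 12.02
tcp_pos: [470.2, 76.4, 130.5]
eef_rot: [-0.075, 2.967, -1.023]
wrist_force: [0.0, -0.1, -0.3]
opening: 32.4
```

Run:
```python
from stand import *
go(seat+50*slope,RG)
```

```text
t 12.025 tcp [470.2  76.4 130.5] q [ 0.432  0.163  1.633 -0.604  1.631 -1.138] F [ 0.  -0.1 -0.3] open 32.4
lin [-0.59 -0.37  4.1 ] rot [ 0.122 -0.123 -0.119] | 0.21  ALT rot [-0.186 -0.185  3.012] | 3.02 rows 1.1
```

>>> {"op": "step_arm", "data": {
  "plan": [
    {"claw":0.62,"linear":[0,0,0],"delta_rot":[0.122,-0.123,-0.119]},
    {"claw":0.62,"linear":[-0.6,-0.4,3.5],"delta_rot":[0.122,-0.123,-0.119]},
    {"claw":0.62,"linear":[-0.6,-0.4,4.1],"delta_rot":[0.122,-0.123,-0.119]},
    {"claw":0.62,"linear":[-0.6,-0.4,4.1],"delta_rot":[0.122,-0.123,-0.119]}
  ]
}}

```text
time: 12.52
tcp_pos: [476.9, 48.1, 100.4]
eef_rot: [-0.305, 2.814, -1.164]
wrist_force: [1.6, 0.0, 0.1]
opening: 32.5
```

Run:
```python
from stand import *
go(seat+11*slope,RG)
s=viewer.grab_frame("scene")[:,:,::-1];t=viewer.grab_frame("top")[:,:,::-1]
crop(s,270,150,75,75,9,"s9.png")
crop(t,245,180,70,70,9,"t9.png")
go(seat+11*slope,RG)
```

```text
t 12.525 tcp [476.9  48.1 100.4] q [ 0.455  0.155  1.766 -0.76   1.486 -1.158] F [1.6 0.  0.1] open 32.5
lin [-0.02  0.03  3.88] rot [ 0.001 -0.001 -0.   ] | 0.0  ALT rot [-2.000e-03 -1.000e-03  3.142e+00] | 3.14 rows 0.6
t 12.625 tcp [477.9  48.6 101.6] q [ 0.455  0.154  1.764 -0.76   1.486 -1.158] F [ 1.   0.3 -0.5] open 32.2
lin [0.1  0.09 3.98] rot [ 0.001  0.001 -0.002] | 0.0  ALT rot [ 2.00e-03 -2.00e-03  3.14e+00] | 3.14 rows 0.6
```

View pics/s9.png

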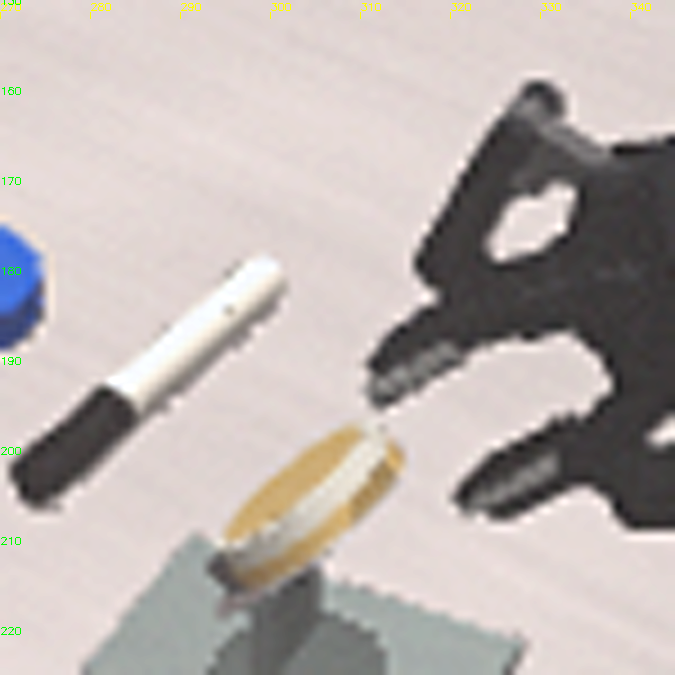

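View pics/t9.png

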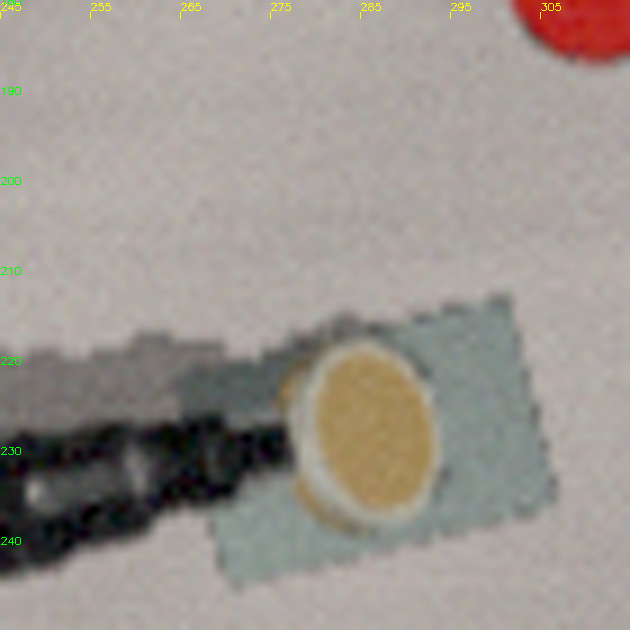

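>>> {"op": "step_arm", "data": {
  "plan": [
    {"claw":0.62,"linear":[0,0.05,1.5],"delta_rot":[0,0,0]},
    {"claw":0.62,"linear":[0,0.05,3],"delta_rot":[0,0,0]},
    {"claw":0.62,"linear":[0,0.05,3.85],"delta_rot":[0,0,0]},
    {"claw":0.62,"linear":[0,0.05,3.85],"delta_rot":[0,0,0]}
  ]
}}

```text
time: 13.12
tcp_pos: [483.1, 21.4, 73.0]
eef_rot: [-0.303, 2.814, -1.164]
wrist_force: [-0.3, -0.0, 0.2]
opening: 32.1
```

Run:
```python
from stand import *
go(seat+11*slope,RG)
s=viewer.grab_frame("scene")[:,:,::-1]
crop(s,270,160,60,60,11,"s10.png")
go(seat+11*slope,RG)
```

```text
t 13.125 tcp [483.1  21.4  73. ] q [ 0.401  0.174  1.808 -0.78   1.408 -1.151] F [-0.3 -0.   0.2] open 32.1
lin [0.02 0.03 0.01] rot [ 0.001 -0.001 -0.001] | 0.0  ALT rot [-2.00e-03 -1.00e-03  3.14e+00] | 3.14 rows 0.0
t 13.175 tcp [483.5  21.9  73.6] q [ 0.402  0.174  1.807 -0.78   1.408 -1.151] F [-0.7  0.5 -0.8] open 32.5
lin [0.07 0.04 0.07] rot [ 0.001 -0.    -0.002] | 0.0  ALT rot [-0.00e+00 -1.00e-03  3.14e+00] | 3.14 rows 0.0
```

View pics/s10.png

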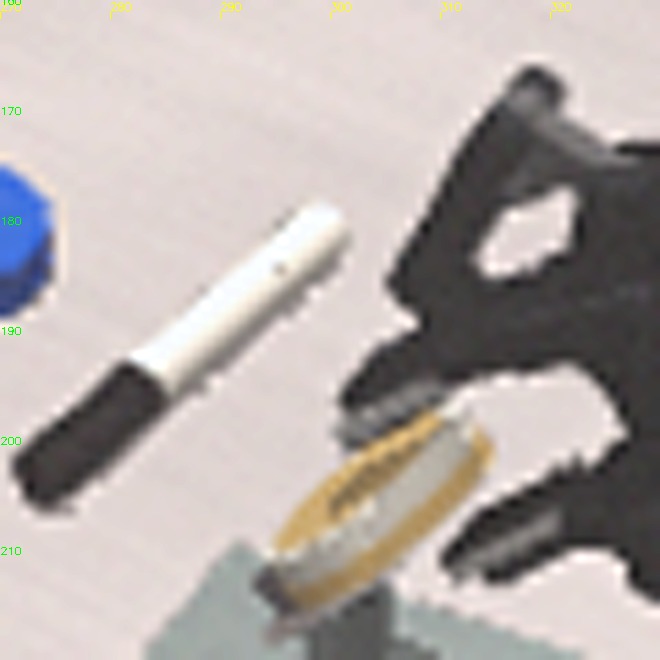

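>>> {"op": "step_arm", "data": {
  "newtons": 40,
  "plan": [
    {"claw":0.75,"linear":[0,0.03,0.05],"delta_rot":[0,0,0]},
    {"claw":0.8,"linear":[0,0.03,0.05],"delta_rot":[0,0,0]},
    {"claw":0.82,"linear":[0,0.03,0.05],"delta_rot":[0,0,0]}
  ]
}}

```text
time: 13.55
tcp_pos: [483.6, 22.0, 73.2]
eef_rot: [-0.303, 2.812, -1.163]
wrist_force: [-0.1, -0.1, -0.8]
opening: 15.4
```

>>> {"op": "step_arm", "data": {
  "newtons": 40,
  "plan": [
    {"claw":0.9,"linear":[0,0,0],"delta_rot":[0,0,0]},
    {"claw":0.9,"linear":[0,0,0],"delta_rot":[0,0,0]},
    {"claw":0.9,"linear":[0,0,0],"delta_rot":[0,0,0]}
  ]
}}

```text
time: 13.92
tcp_pos: [483.6, 22.1, 73.2]
eef_rot: [-0.303, 2.812, -1.163]
wrist_force: [-0.2, -0.0, 0.1]
opening: 13.9
```

>>> {"op": "step_arm", "data": {
  "plan": [
    {"claw":0.9,"linear":[0,-1,-1.2],"delta_rot":[0,0,0]},
    {"claw":0.9,"linear":[0,-4,-4],"delta_rot":[0,0,0]},
    {"claw":0.9,"linear":[0,-8,-8],"delta_rot":[0,0,0]},
    {"claw":0.9,"linear":[0,-8,-8],"delta_rot":[0,0,0]}
  ]
}}

```text
time: 14.42
tcp_pos: [486.3, 22.7, 193.2]
eef_rot: [-0.294, 2.803, -1.155]
wrist_force: [0.1, -0.6, -0.5]
opening: 13.6
```

```bash
cat > rack.py <<'E'
from mv import *
hx=np.array([np.cos(1.432),np.sin(1.432),0]);hy=np.array([-hx[1],hx[0],0]);ho=np.array([509.7,288,6.])
RH=frame([0,0,-1],-hy)
E
python3 - <<'E'
from rack import *
from ik import *
go(ho+[0,0,160],RH)
s=sense();R0=R.from_rotvec(s['eef_rot']);p0=s['tcp_pos'];p1=ho+[0,0,160]
im=viewer.grab_frame("scene")[:,:,::-1];crop(im,270,130,80,80,8,"s11.png")
for Rt in (RH,RH@np.diag([-1,-1,1])):
  q=s['qpos'];rv=(R0.inv()*R.from_matrix(Rt)).as_rotvec()
  for f in np.linspace(0,1,5):
    q,c=IK(p0+(p1-p0)*f,(R0*R.from_rotvec(rv*f)).as_matrix(),q);print(f.round(2),q.round(2),"%.0e"%c)
E
```

```text
t 14.425 tcp [486.3  22.7 193.2] q [ 0.402  0.04   1.689 -0.769  1.579 -1.317] F [ 0.1 -0.6 -0.5] open 13.6
lin [ -7.91  20.01 -15.92] rot [-0.507  0.757  1.806] | 2.02  ALT rot [-0.691 -0.463 -1.156] | 1.42 rows 10.8
0.0 [ 0.4   0.04  1.69 -0.77  1.58 -1.32] 6e-26
0.25 [ 0.41  0.18  1.48 -0.57  1.75 -0.88] 3e-31
0.5 [ 0.4   0.24  1.36 -0.35  1.81 -0.42] 5e-19
0.75 [ 0.39  0.24  1.33 -0.14  1.75  0.07] 8e-31
1.0 [ 0.42  0.19  1.39 -0.    1.57  0.56] 3e-25
0.0 [ 0.4   0.04  1.69 -0.77  1.58 -1.32] 6e-26
0.25 [ 0.44  0.01  1.66 -0.6   1.52 -1.62] 2e-30
0.5 [ 0.44  0.02  1.6  -0.41  1.49 -1.95] 2e-27
0.75 [ 0.43  0.08  1.51 -0.2   1.5  -2.27] 5e-19
1.0 [ 0.42  0.19  1.39 -0.01  1.57 -2.57] 9e-05
```

View pics/s11.png

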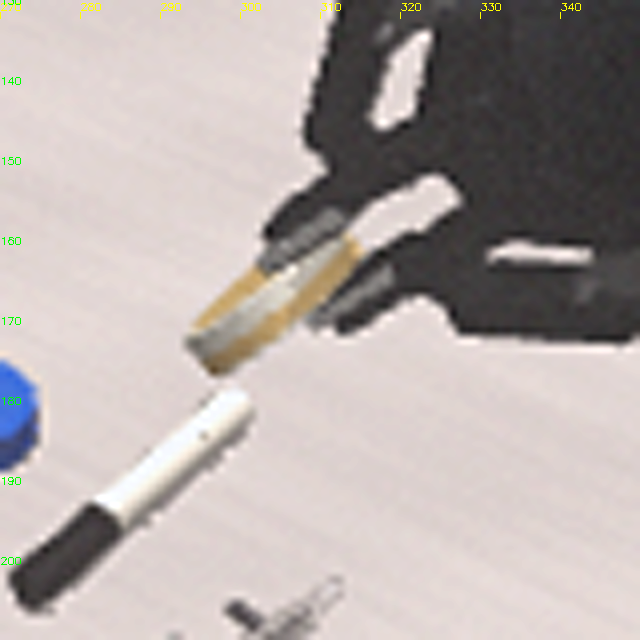

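>>> {"op": "step_arm", "data": {
  "plan": [
    {"claw":0.9,"linear":[-2,5,-4],"delta_rot":[-0.507,0.757,1.806]},
    {"claw":0.9,"linear":[-4,10,-8],"delta_rot":[-0.507,0.757,1.806]},
    {"claw":0.9,"linear":[-5,13,-10],"delta_rot":[-0.507,0.757,1.806]},
    {"claw":0.9,"linear":[-6,16,-13],"delta_rot":[-0.507,0.757,1.806]},
    {"claw":0.9,"linear":[-7.9,20,-15.9],"delta_rot":[-0.507,0.757,1.806]}
  ]
}}

```text
time: 15.1
tcp_pos: [507.7, 288.8, 161.3]
eef_rot: [1.064, 2.814, -0.721]
wrist_force: [-0.2, 0.0, -0.7]
opening: 13.9
```

Run:
```python
from rack import *
go(ho+[0,0,150],RH)
```

```text
t 15.1 tcp [507.7 288.8 161.3] q [ 0.588  0.449  1.133 -0.325  1.908 -0.314] F [-0.2  0.  -0.7] open 13.9
lin [-0.09  0.29  0.48] rot [-0.284  0.402  0.968] | 1.09  ALT rot [-0.471 -0.332 -2.107] | 2.18 rows 5.8
```

>>> {"op": "step_arm", "data": {
  "plan": [
    {"claw":0.9,"linear":[-0.1,0.3,0],"delta_rot":[-0.284,0.402,0.968]},
    {"claw":0.9,"linear":[-0.1,0.3,0],"delta_rot":[-0.284,0.402,0.968]},
    {"claw":0.9,"linear":[-0.1,0.3,0],"delta_rot":[-0.284,0.402,0.968]},
    {"claw":0.9,"linear":[-0.1,0.3,0],"delta_rot":[-0.284,0.402,0.968]},
    {"claw":0.9,"linear":[-0.1,0.3,0],"delta_rot":[-0.284,0.402,0.968]}
  ]
}}

```text
time: 15.72
tcp_pos: [509.9, 289.7, 158.6]
eef_rot: [2.225, 2.207, -0.108]
wrist_force: [0.1, -0.9, -0.3]
opening: 13.5
```

Run:
```python
from rack import *
go(ho+[0,0,105],RH)
```

```text
t 15.725 tcp [509.9 289.7 158.6] q [ 0.436  0.239  1.343 -0.029  1.623  0.444] F [ 0.1 -0.9 -0.3] open 13.5
lin [0.09 0.19 4.76] rot [-0.041  0.056  0.131] | 0.15  ALT rot [-0.085 -0.062 -3.009] | 3.01 rows 0.8
```

>>> {"op": "step_arm", "data": {
  "plan": [
    {"claw":0.9,"linear":[0,0.1,1],"delta_rot":[-0.041,0.056,0.131]},
    {"claw":0.9,"linear":[0.1,0.2,4.5],"delta_rot":[-0.041,0.056,0.131]},
    {"claw":0.9,"linear":[0.1,0.2,4.8],"delta_rot":[-0.041,0.056,0.131]},
    {"claw":0.9,"linear":[0.1,0.2,4.8],"delta_rot":[-0.041,0.056,0.131]}
  ]
}}

```text
time: 16.23
tcp_pos: [509.5, 288.1, 110.1]
eef_rot: [-2.37, -2.062, 0.003]
wrist_force: [0.6, 0.3, 0.0]
opening: 13.9
```

Run:
```python
from rack import *
go(ho+[0,0,105],RH)
s=viewer.grab_frame("scene")[:,:,::-1];t=viewer.grab_frame("top")[:,:,::-1]
crop(s,340,195,100,115,6,"s12.png")
crop(t,150,170,85,90,7,"t12.png")
go(ho+[0,0,105],RH)
```

```text
t 16.225 tcp [509.5 288.1 110.1] q [ 0.418  0.219  1.463 -0.     1.461  0.557] F [0.6 0.3 0. ] open 13.9
lin [-0.01  0.02 -0.09] rot [-0.001  0.001  0.   ] | 0.0  ALT rot [-2.000e-03 -2.000e-03 -3.142e+00] | 3.14 rows 0.0
t 16.325 tcp [510.5 288.6 111.8] q [ 0.418  0.218  1.461 -0.     1.46   0.557] F [0.5 1.3 0.6] open 13.8
lin [-0.07 -0.07  0.08] rot [ 0.002 -0.001  0.   ] | 0.0  ALT rot [ 1.000e-03  3.000e-03 -3.142e+00] | 3.14 rows 0.0
```

View pics/s12.png

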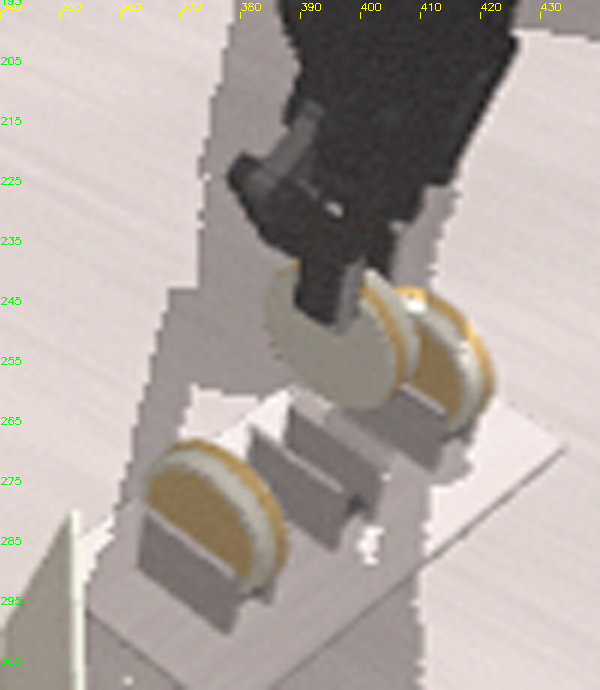

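View pics/t12.png

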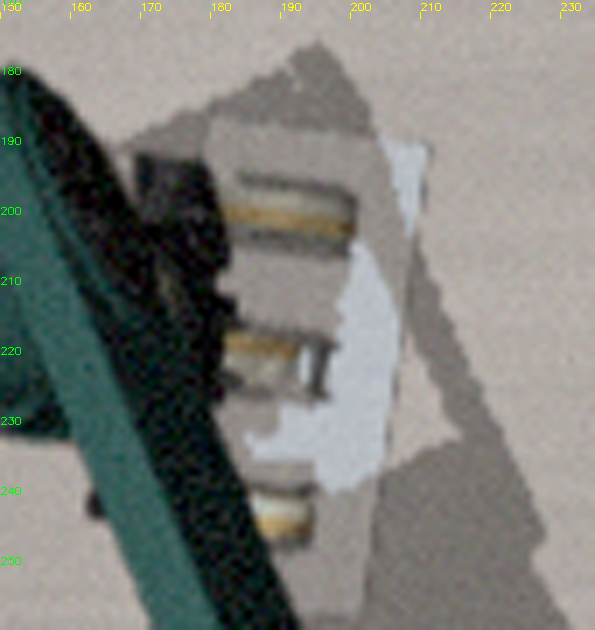

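Run:
```python
from rack import *
s=viewer.grab_frame("scene")[:,:,::-1]; print(sense()['tcp_pos'])
s2=s
crop(s,380,230,50,50,14,"s13.png");crop(s,360,255,50,50,14,"s14.png")
cv2.imwrite("pics/s13raw.png",s)
c=sense()['tcp_pos']+[0,0,11]
def circ(c,off,n=400):
    a=np.linspace(0,2*np.pi,n); return c+29*np.cos(a)[:,None]*hx+29*np.sin(a)[:,None]*np.array([0,0,1])+off*hy
for nm,cc in (("held",c),("near",ho+[0,0,36]-60*hy),("far",ho+[0,0,36]+60*hy)):
  for off in(-7.5,7.5):
    p=proj("scene",circ(cc,off)); print(nm,off,"L",p[:,0].min().round(2),"R",p[:,0].max().round(2),"T",p[:,1].min().round(2),"B",p[:,1].max().round(2))
```

```text
[510.64121419 288.67212528 112.02454077]
held -7.5 L 384.75 R 406.98 T 230.25 B 254.55
held 7.5 L 389.18 R 411.41 T 227.04 B 251.19
near -7.5 L 363.04 R 383.93 T 270.6 B 294.01
near 7.5 L 367.54 R 388.44 T 267.17 B 290.43
far -7.5 L 397.28 R 418.25 T 244.45 B 266.77
far 7.5 L 401.3 R 422.27 T 241.38 B 263.58
```

View pics/s13.png

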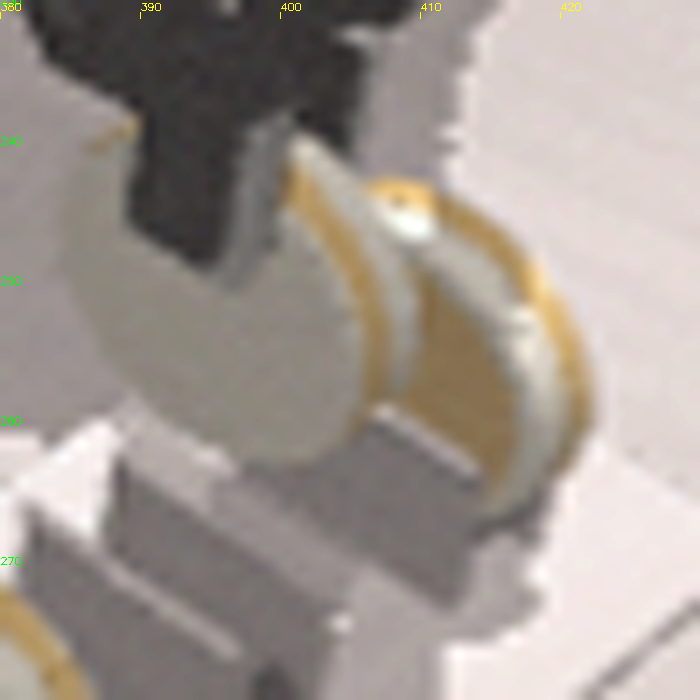

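View pics/s14.png

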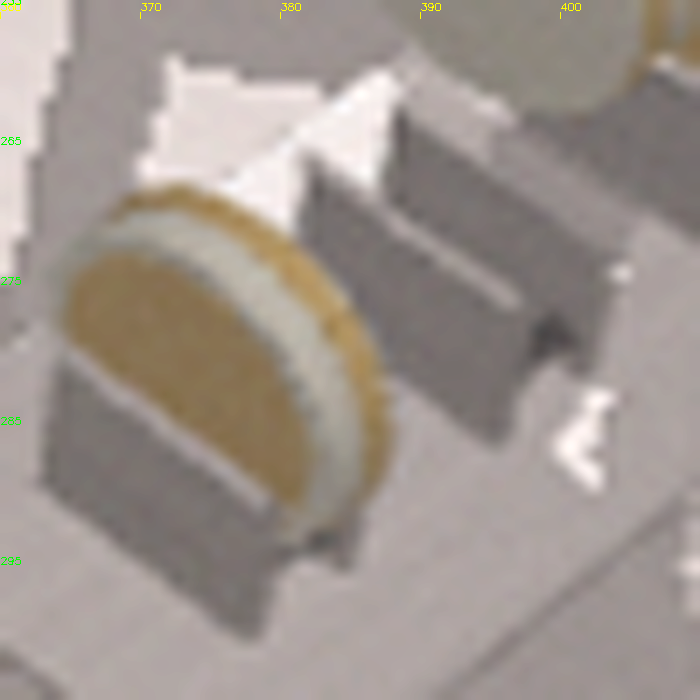

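Run:
```python
from rack import *
c=np.array([510.0,288.3,111.2])+[0,0,-11]
def circ(c,off,n=400):
    a=np.linspace(0,2*np.pi,n); return c+29*np.cos(a)[:,None]*hx+29*np.sin(a)[:,None]*np.array([0,0,1])+off*hy
for off in(-7.5,7.5):
    p=proj("scene",circ(c,off)); print(off,"L",p[:,0].min().round(2),"R",p[:,0].max().round(2),"T",p[:,1].min().round(2),"B",p[:,1].max().round(2))
a=proj("scene",c)[0]
for v in (hx,hy,np.array([0,0,1.])): print((proj("scene",c+10*v)[0]-a).round(2))
c=ho+[0,0,36];a=proj("scene",c)[0]
for v in (hx,hy,np.array([0,0,1.])): print((proj("scene",c+10*v)[0]-a).round(2))
```

```text
-7.5 L 383.57 R 405.41 T 237.99 B 261.85
7.5 L 387.95 R 409.8 T 234.76 B 258.48
[3.74 2.39]
[ 2.91 -2.19]
[ 0.6  -3.36]
[3.59 2.4 ]
[ 2.82 -2.2 ]
[ 0.56 -3.13]
```

Run:
```python
from rack import *
t=viewer.grab_frame("top")[:,:,::-1]; st=sense();print(st['tcp_pos'],st['time'])
crop(t,172,188,40,60,12,"t13.png")
def pr(X): return ((proj("top",X)-[172,188]+.5)*12-.5).round(0)
for nm,c in (("held",np.array([510.0,288.3,100.2])),("mid",ho+[0,0,36]),("up",ho+[0,0,36]-60*hy),("low",ho+[0,0,36]+60*hy)):
  for off in(-7.5,7.5):
    print(nm,off,[tuple(pr(c+off*hy+29*np.sin(a)*np.array([0,0,1])-29*np.cos(a)*hx)[0]) for a in (0,.8,1.57)])
for b in(-9,9): print("wall in",b,[tuple(pr(ho+[0,0,30]+b*hy+a*hx)[0]) for a in(-22,0,22)])
```

```text
[510.57525087 288.6595464  112.01393591] 16.425
held -7.5 [(np.float64(253.0), np.float64(368.0)), (np.float64(191.0), np.float64(359.0)), (np.float64(90.0), np.float64(346.0))]
held 7.5 [(np.float64(244.0), np.float64(435.0)), (np.float64(182.0), np.float64(427.0)), (np.float64(80.0), np.float64(415.0))]
mid -7.5 [(np.float64(311.0), np.float64(381.0)), (np.float64(254.0), np.float64(373.0)), (np.float64(158.0), np.float64(361.0))]
mid 7.5 [(np.float64(303.0), np.float64(445.0)), (np.float64(245.0), np.float64(437.0)), (np.float64(150.0), np.float64(426.0))]
up -7.5 [(np.float64(345.0), np.float64(128.0)), (np.float64(289.0), np.float64(115.0)), (np.float64(194.0), np.float64(102.0))]
up 7.5 [(np.float64(337.0), np.float64(191.0)), (np.float64(280.0), np.float64(180.0)), (np.float64(185.0), np.float64(166.0))]
low -7.5 [(np.float64(277.0), np.float64(636.0)), (np.float64(219.0), np.float64(632.0)), (np.float64(123.0), np.float64(622.0))]
low 7.5 [(np.float64(269.0), np.float64(699.0)), (np.float64(210.0), np.float64(697.0)), (np.float64(114.0), np.float64(687.0))]
wall in -9 [(np.float64(289.0), np.float64(372.0)), (np.float64(196.0), np.float64(361.0)), (np.float64(104.0), np.float64(350.0))]
wall in 9 [(np.float64(278.0), np.float64(448.0)), (np.float64(186.0), np.float64(437.0)), (np.float64(94.0), np.float64(426.0))]
```

View pics/t13.png

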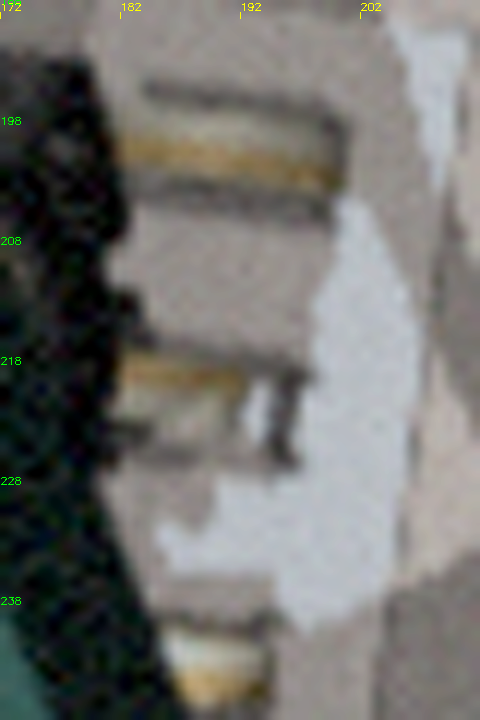

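>>> {"op": "step_arm", "data": {
  "plan": [
    {"claw":0.9,"linear":[0,-0.03,1],"delta_rot":[0,0,0]},
    {"claw":0.9,"linear":[0,-0.03,2.5],"delta_rot":[0,0,0]},
    {"claw":0.9,"linear":[0,-0.03,3.1],"delta_rot":[0,0,0]},
    {"claw":0.9,"linear":[0,-0.03,3.1],"delta_rot":[0,0,0]}
  ]
}}

```text
time: 16.92
tcp_pos: [509.6, 288.4, 79.6]
eef_rot: [2.37, 2.062, -0.001]
wrist_force: [0.1, -0.5, 0.0]
opening: 13.8
```

Run:
```python
from rack import *
go(ho+[0.5,0,47],RH)
s=viewer.grab_frame("scene")[:,:,::-1];t=viewer.grab_frame("top")[:,:,::-1]
crop(s,370,225,55,55,12,"s15.png")
crop(t,172,188,40,60,12,"t15.png")
go(ho+[0.5,0,47],RH)
```

```text
t 16.925 tcp [509.6 288.4  79.6] q [ 0.418  0.242  1.5   -0.     1.4    0.557] F [ 0.1 -0.5  0. ] open 13.8
lin [-0.03  0.07  2.66] rot [-0.  0. -0.] | 0.0  ALT rot [1.000e-03 0.000e+00 3.142e+00] | 3.14 rows 0.4
t 17.025 tcp [510.4 288.7  81. ] q [ 0.418  0.241  1.498 -0.     1.4    0.557] F [ 0.4  0.4 -0.8] open 13.8
lin [-0.08 -0.02  2.8 ] rot [ 0.002 -0.001  0.   ] | 0.0  ALT rot [ 1.000e-03  3.000e-03 -3.142e+00] | 3.14 rows 0.4
```

View pics/s15.png

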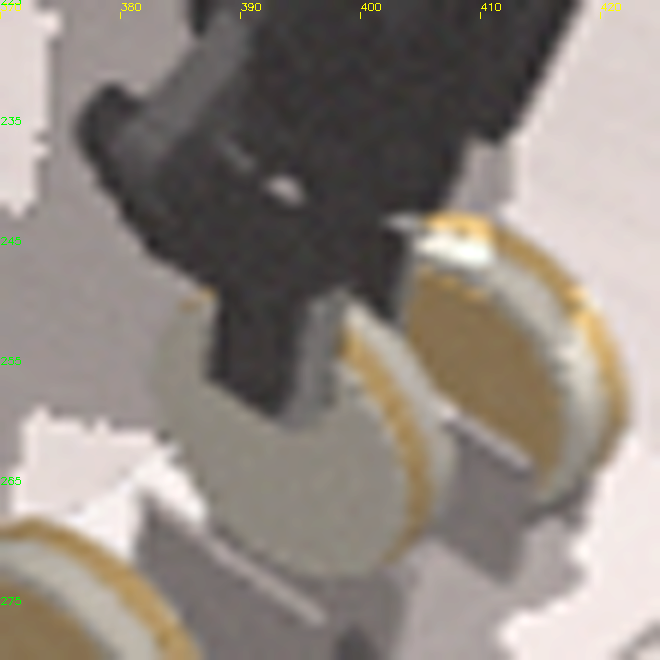

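View pics/t15.png

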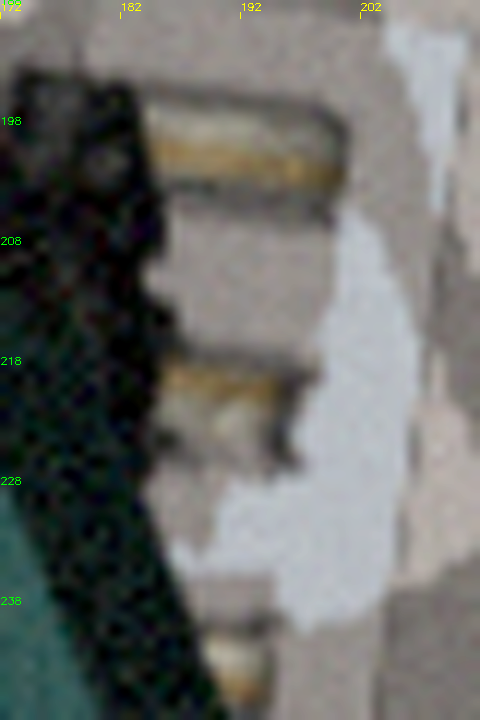

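>>> {"op": "step_arm", "data": {
  "plan": [
    {"claw":0.9,"linear":[0,-0.08,0.4],"delta_rot":[0,0,0]},
    {"claw":0.9,"linear":[0,-0.08,0.8],"delta_rot":[0,0,0]},
    {"claw":0.9,"linear":[0,-0.08,1.0],"delta_rot":[0,0,0]}
  ]
}}

```text
time: 17.4
tcp_pos: [509.5, 288.8, 70.6]
eef_rot: [2.369, 2.062, 0.003]
wrist_force: [-0.2, 0.2, -0.0]
opening: 13.8
```

>>> {"op": "step_arm", "data": {
  "plan": [
    {"claw":0.9,"linear":[0,0,0.4],"delta_rot":[0,0,0]},
    {"claw":0.9,"linear":[0,0,0.8],"delta_rot":[0,0,0]},
    {"claw":0.9,"linear":[0,0,1.1],"delta_rot":[0,0,0]}
  ]
}}

```text
time: 17.77
tcp_pos: [509.5, 288.7, 59.1]
eef_rot: [2.369, 2.061, 0.002]
wrist_force: [-0.5, 0.1, 0.0]
opening: 14.3
```

>>> {"op": "step_arm", "data": {
  "plan": [
    {"claw":0.9,"linear":[0,0,0.2],"delta_rot":[0,0,0]},
    {"claw":0.9,"linear":[0,0,0.4],"delta_rot":[0,0,0]},
    {"claw":0.9,"linear":[0,0,0.4],"delta_rot":[0,0,0]}
  ]
}}

```text
time: 18.15
tcp_pos: [509.4, 288.7, 55.0]
eef_rot: [2.369, 2.062, 0.002]
wrist_force: [-0.1, 0.2, -0.6]
opening: 14.1
```

>>> {"op": "step_arm", "data": {
  "plan": [
    {"claw":0.9,"linear":[0,0,0.12],"delta_rot":[0,0,0]},
    {"claw":0.9,"linear":[0,0,0.2],"delta_rot":[0,0,0]},
    {"claw":0.9,"linear":[0,0,0.2],"delta_rot":[0,0,0]}
  ]
}}

```text
time: 18.52
tcp_pos: [509.6, 288.7, 53.9]
eef_rot: [2.369, 2.061, 0.003]
wrist_force: [-2.0, -0.4, 4.0]
opening: 14.0
```

>>> {"op": "step_arm", "data": {
  "plan": [
    {"claw":0.75,"linear":[0,0,-0.03],"delta_rot":[0,0,0]},
    {"claw":0.66,"linear":[0,0,-0.03],"delta_rot":[0,0,0]},
    {"claw":0.66,"linear":[0,0,-0.03],"delta_rot":[0,0,0]}
  ]
}}

```text
time: 18.9
tcp_pos: [509.5, 288.7, 53.7]
eef_rot: [2.369, 2.061, 0.002]
wrist_force: [-0.3, 0.0, 0.1]
opening: 29.2
```

Run:
```python
from rack import *
go(ho+[0,0,150],RH)
s=viewer.grab_frame("scene")[:,:,::-1]
crop(s,355,225,75,75,9,"s16.png")
```

```text
t 18.9 tcp [509.5 288.7  53.7] q [ 4.190e-01  2.630e-01  1.529e+00 -1.000e-03  1.349e+00  5.580e-01] F [-0.3  0.   0.1] open 29.2
lin [ -0.06   0.05 -10.23] rot [ 0.002 -0.    -0.   ] | 0.0  ALT rot [-1.000e-03 -3.000e-03  3.142e+00] | 3.14 rows 1.6
```

View pics/s16.png

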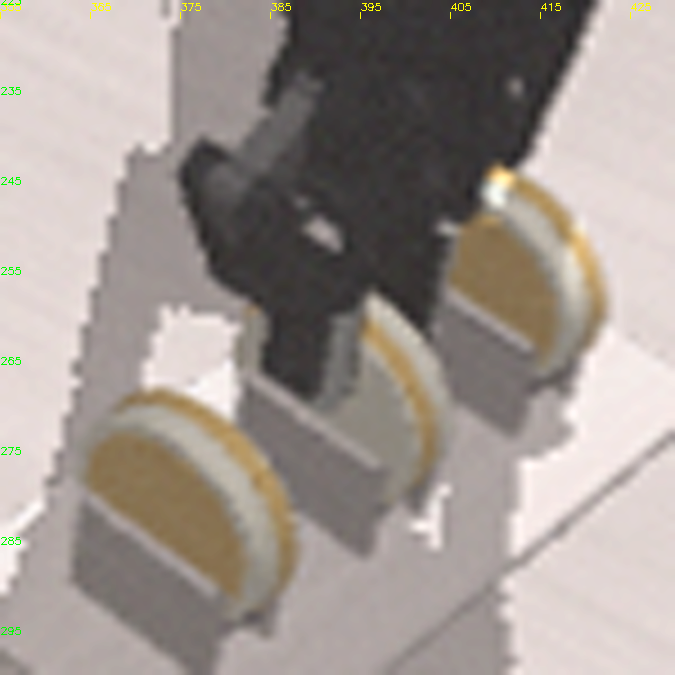

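Dish is in the holder between the walls and the fingers have released it. Retract straight up.

>>> {"op": "step_arm", "data": {
  "plan": [
    {"claw":0.66,"linear":[0,0,-2],"delta_rot":[0,0,0]},
    {"claw":0.66,"linear":[0,0,-5],"delta_rot":[0,0,0]},
    {"claw":0.66,"linear":[0,0,-10],"delta_rot":[0,0,0]},
    {"claw":0.66,"linear":[-10,0,-16],"delta_rot":[0,0,0]},
    {"claw":0.66,"linear":[-20,0,-18],"delta_rot":[0,0,0]}
  ]
}}

```text
time: 19.58
tcp_pos: [494.2, 176.3, 207.6]
eef_rot: [2.366, 2.063, 0.007]
wrist_force: [1.1, -0.6, 0.1]
opening: 28.8
```

Run:
```python
from rack import *
print(sense()['tcp_pos'])
s=viewer.grab_frame("scene")[:,:,::-1];t=viewer.grab_frame("top")[:,:,::-1]
crop(s,355,235,80,70,9,"s17.png");crop(t,165,180,60,75,8,"t17.png");cv2.imwrite("pics/sc17.png",s)
```

```text
[494.17765338 176.25960844 207.58995534]
```

View pics/s17.png

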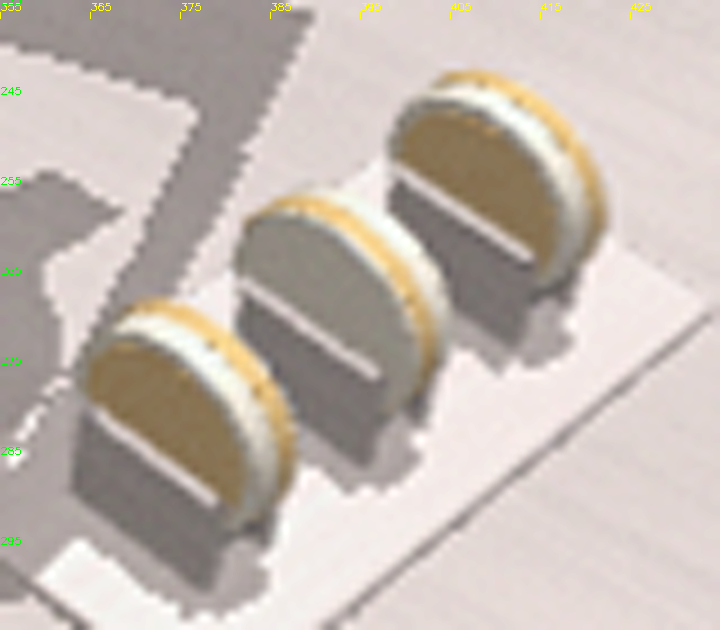

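View pics/t17.png

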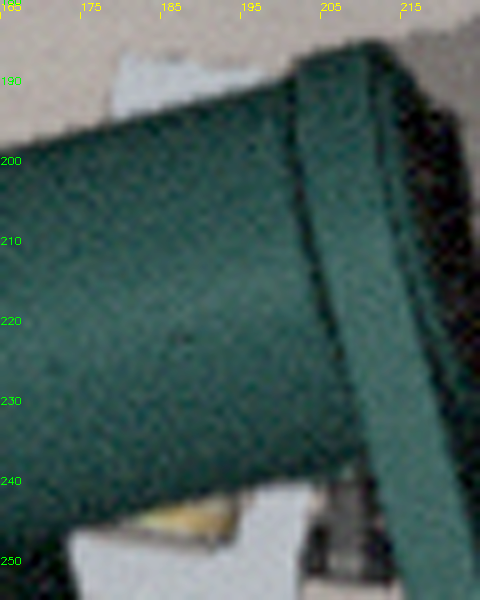

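View pics/sc17.png

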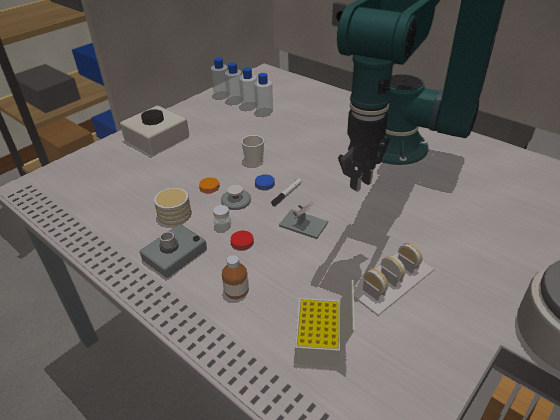

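>>> {"op": "step_arm", "data": {
  "plan": [
    {"claw":0.66,"linear":[0,0,0],"delta_rot":[0,0,0]},
    {"claw":0.66,"linear":[0,0,0],"delta_rot":[0,0,0]}
  ]
}}

```text
time: 19.92
tcp_pos: [494.6, 173.4, 208.4]
eef_rot: [2.371, 2.053, 0.008]
wrist_force: [-0.5, -0.4, -0.5]
opening: 28.9
```

```bash
python3 -c "
from cell import job,sense
print(sense()['time'],sense()['joint_vel'].round(3)); print(job.job_done())"
```

```text
19.925 [ 0.011  0.012  0.003  0.003  0.001 -0.002]
the job is handed in; nothing more can be done
None
```

The dish is in the empty middle holder, standing on edge and released. I handed the job in at 19.9 s, with the arm clear of the rack and nearly still.

- **Turntable:** My first grip was too close to the fingertips. I set the dish back down and regripped it about 10 mm deeper before carrying it off.
- **Stand:** I leaned the dish on the plate and pins; contact was felt at about 8 N on the plate and 7 N on the pins. I let go fully, and an image from after the gripper had moved away showed it resting there alone.
- **Holder:** I took the dish again by its upper edge, turned it upright and lowered it in. No contact force showed until about 4 N, roughly 1 mm above the predicted seat height.

**Last checks:** In the final scene picture the dish stands between the walls. Its top lies within about 1 px of midway between the tops of its two neighbours, so it is level with them. Nothing else looked moved.

**Checks that failed or disagreed:** The arm blocked the final top view, so the end state rests on the scene camera and the force readings. The two cameras disagreed by about 3 mm for the dish and the stand. I used values in between, and the contacts agreed with them to about 1 mm.

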